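# Back the needle valve off two turns, then open the air

## Task

The needle valve on the aluminium test manifold is screwed shut: loosen it by two full turns anticlockwise (seen from above), rolling a fingertip along the knurled rim of its knob and pressing only lightly. Only when the needle is set, push the shut-off valve's lever round with a fingertip until it is fully open. Do not pinch or grip the knob or the lever, and leave the loose things on the bench where they are.

Things in the scene. Friction and masses are not known exactly. Their poses are not given: they have to be found in the camera images.
- manifold: Fixed test manifold: dark base plate 150 x 320 mm, 10 mm thick; aluminium block 60 mm (x) by 260 mm (y), top 55 mm above the bench. Origin: centre of the plate's underside; x points away from the robot (yaw up to 0.45 rad either way), y along the block. Needle valve and shut-off valve stand on top at y = +80 and -80 mm, in either order. A 44 mm gauge, lower than the block's top, lies behind.
- needle_valve: Fixed needle valve. Origin: centre of the underside of its 40 mm square flange, on the knob's axis, 55 mm above the bench; axes as the manifold's. Flange top (and its four screws) at most 65 mm above the bench; round the knob's rim there is free room above the flange on all sides. A white index mark lies on the black flange on the robot's side (-x). More than 60 N of pressing bends the stem and fails.
- needle_knob (a joint): Turn of the needle valve's knob, rad: 0 is screwed shut on its seat (hard stop; every run starts here), growing anticlockwise seen from above; two full turns is 12.57. The knob does not rise, stays where it is left (friction about 0.035 N m, no coasting) and turns freely up to four turns.
- knob_top (a point): Centre of the knob's top face, on its upright axis. The knob is a knurled bare aluminium cylinder 30 mm in diameter, from 74 to 94 mm above the bench. A black line is scribed on its top from centre to rim along the point's -x; shut, and after each full turn, it points at the index mark. The point's axes turn with the knob.
- shutoff_valve: Fixed base of the quarter-turn shut-off valve, brass, 36 mm in diameter, its hexagon's top 71 mm above the bench. Origin: centre of its underside, on the lever's axis, 55 mm above the bench; axes as the manifold's. More than 60 N of pressing on the valve or its lever fails.
- shutoff_lever (a joint): Turn of the shut-off lever, rad: 0 is closed, lever across the block, pointing to manifold -x (towards the robot); it starts at 0 to 0.12. It grows clockwise seen from above up to 1.571, a hard stop: fully open, lever along the block, pointing to manifold +y. Friction about 0.12 N m; it stays where it is left.
- lever_axis (a point): Point on the lever's upright turning axis, 78 mm above the bench (mid-height of the grip). Its -x axis points along the lever to the tip and turns with it.
- lever_tip (a point): End of the lever, 82 mm from its axis, 78 mm above the bench. The black plastic grip is a bar 50 mm long (32 to 82 mm from the axis), 16 mm wide and 10 mm thick (73 to 83 mm above the bench); between it and the axis runs a bare steel strap 12 mm wide.
- sealant_bottle: Bystander, loose: white plastic bottle 34 mm in diameter, 85 mm tall, standing past the +y end of the manifold. Origin at its underside.
- spare_coil: Bystander, loose: spare black solenoid coil, about 54 x 36 x 36 mm, past the -y end of the manifold. Origin at its underside.
- spare_fitting: Bystander, loose: brass hexagon fitting 24 mm wide, 30 mm tall, standing on the bench in front of the manifold. Origin at its underside.
- wrench: Bystander, loose: steel wrench 150 mm long lying on the bench behind the manifold. Origin at its middle.

How it is judged:
On the way, in this order (a step that is already met when the one before it is completed fails the run):
1. the needle knob stands two full turns open, to within an eighth of a turn, with the lever still closed (value of joint needle_knob between 11.77 and 13.37 rad and value of joint shutoff_lever below 0.3 rad), for 0.2 s.
2. the lever has been pushed round to its stop (value of joint shutoff_lever above 1.43 rad), for 0.2 s.
At the end, for the whole second after the job is handed in: The needle knob stands 12.57 +- 0.80 rad (two full turns, to an eighth of a turn) from shut and the lever is within 0.14 rad of its open stop; nothing was pinched or pressed hard, and the loose things are where they were (within 20 mm) (value of joint needle_knob between 11.77 and 13.37 rad and value of joint shutoff_lever above 1.43 rad); the robot touches nothing.
It fails at once if the lever is opened before the needle is set to two turns (value of joint shutoff_lever above 0.4 rad and (value of joint needle_knob below 11.77 rad or value of joint needle_knob above 13.37 rad)).
It fails at once if the knob is taken between the fingers (horizontal distance between the grasp point and knob_top below 0.013 m and z of the grasp point in the frame of knob_top below 0.014 m).
It fails at once if the lever is taken between the fingers (y of the grasp point in the frame of lever_axis between -0.005 and 0.005 m and x of the grasp point in the frame of lever_axis between -0.088 and -0.015 m and z of the grasp point in the frame of lever_axis below 0.017 m).
It fails at once if a loose thing on the bench is disturbed (distance of any of sealant_bottle, spare_coil, spare_fitting, wrench from where it was at the start of the episode above 0.02 m).
It fails at once if the knob or the lever is pressed hard (over 60 N) (contact force between the fingers and needle_valve above 60 N or contact force between the fingers and shutoff_valve above 60 N).
It also fails if it takes over 64 s, if anything falls off the work surface, if the arm or the gripper's body presses on something with over 40 N, if the wrist force passes 120 N, or if a joint passes its speed limit or range.

## Robot

A 6-joint arm with a two-finger parallel gripper is mounted at the origin on the work surface. World frame = base frame: x ahead of the robot, y to its left, z up, the work surface at z = 0. Lengths are in m, angles in rad, forces in N, time in s.
With the tool pointing down it reaches from about 0.275 to 0.725 m from the base axis. Payload 15.9 kg.
Tool frame: the origin (TCP) lies at the very end of the fingers, on their centre line; the grasp point (between the pads) lies 19 mm behind it (grip_point_offset is the distance from the TCP to the grasp point, in m); z points along the fingers, x is the direction in which the jaws open and shut, and the axes are right-handed (so a half turn about z gives the same grasp; the last joint's range is limited). The gripper opens to 85 mm and grips with 20 to 120 N. Pads are 22 mm wide; open, the fingers measure 114 mm over their backs; the gripper's body (76 mm by 85 mm) begins 54 mm behind the grasp point. The pads swing forward as they close: fully open they stand 13 mm farther back than shut.
Start: joints at [1.198, 0.213, -0.034, 1.323, 0, 1.571], TCP at [0.182, 0.466, 0.193] pointing down, gripper open.
Joint ranges: [-2.98, 2.98], [-0.74, 1.72], [-1.14, 1.35], [-2.1, 2.04], [-1.57, 1.44], [-3.14, 3.14]. Speed limits (rad/s): [1.89, 1.89, 2.39, 2.57, 3.14, 3.14].

## Interface

Orientations are given as a unit quaternion [x, y, z, w].
In Python, from bench import * gives the robot as it stands.
- The arm moves only by the tool send_rows, never from a script. Its argument "motion" is a list of rows, each an object of numbers: "dx", "dy", "dz": the shift along the tool's x, y, z in mm; "ax", "ay", "az": the turn, a rotation vector about the tool's x, y, z in rad. In form: [{"dx": .., "dy": .., "dz": .., "ax": .., "ay": .., "az": ..}, ...]. A call has 1 to 8 rows; each row shifts and turns the commanded pose from where the row before left it, along the tool's axes as they then stand; what a row does not reach is not made up. A row lasts 1/10 s, in which the tool goes at most 50 mm and 8.59 degrees, less where a joint would pass 70% of its speed; a pose out of reach is approached as far as the arm can. A call with a gripper value outside its range is refused whole. "fingers" is the finger opening in mm, from 0 to 85.4, set as the call begins (left out, the last holds). The fingers move at their own pace and stop on an object; "newtons" is the grip in N (left out, the last holds). Time passes only in rows, so rows that do not move let the fingers close. It gives the time, the measured TCP pose, the force and the opening at its end, in the units of the state.
- observe(): the state, without advancing time (a new reading comes with each control period).
- snapshot(name): name is "side" or "top"; returns (picture, depth): 384x512x3 uint8, red, green, blue; 384x512 float32, m along the optical axis (not along the pixel's ray), 0 where there is no reading.
- calibration(name): a dict with "vfov" (degrees; the focal length in pixels is half the picture's height over the tangent of half this angle, whatever the lens; pixels are square), "cx", "cy" (the principal point, pixels), "xyz" and "attitude" of the camera in the world. Camera axes: x right, y up, looking along -z (the intrinsics and any distortion apply to the point x, -y, -z); pixel columns grow to the right and rows downward; lengths in m; the calibration is good to about 2 mm. A picture is of the moment at which its call begins. calibration takes no time and is no camera call.
- hand_in(): hands the job in, once; it reports no verdict.
Trained networks look in the newest picture that a camera, given by its name, has taken for a name from the list of things; names that differ only in an ending like _2 or _b are one class to them, and where a whole thing is asked for, a point or a joint stands for the part that bears it (a point fixed in the world has none). Each returns a list of dicts, best first, with "confidence" (0 to 1); they miss things now and then, are a little off and sometimes report something else, mostly with a low value. They report only what shows in the picture. A call takes as long as a camera call.
- trace(camera, target): "region" (384x512 bool, what is visible of it) and "position" ([row, column] in pixels, amid what is visible of it).
- landmark_of(camera, target): "position" ([row, column] in pixels: a listed point, or the origin of a listed thing).
The state is a dict: "time": time; "q": joint angles; "joint_vel": joint speeds; "joint_efforts": joint torques, N m; "tcp_pos": TCP position; "orientation": TCP orientation; "force": force on the tool from outside, world axes, zero at the start; "wrist_torque": the same for the moment, N m; "finger_gap": opening from 0.0 (shut) to 1.0 (fully open).
Only numpy, scipy, OpenCV 4.12 (cv2) and the standard library are available. Lean on these libraries where they do the work, as an engineer would, in place of code of your own. Each camera call takes 0.05 s, during which the arm holds its last target. There are 200 camera calls.

## Working session

There is one attempt and no reset: what is moved stays moved. The work goes in short steps, Python scripts to look and compute and a tool call to move; the robot and the scene stay as the last step left them, time stands still between calls to the robot, and variables do not carry over. Pictures are saved under pics/ and viewed, about 8 in all and at most 12, crops included, and the job is handed in when it is done.

Besides the shell and the picture viewer there is one more tool, called after "Emit:" by a JSON object that holds its "op" and its "data", one argument or row to a line. send_rows: Moves the arm, as the interface text tells. Its arguments: {"type":"object","properties":{"motion":{"type":"array"},"fingers":{"type":"number"},"newtons":{"type":"number"}},"required":["motion"]}

```bash
ls; mkdir -p pics
python3 - <<'E'
from bench import *
import cv2,numpy as np
s=observe();print({k:np.round(v,3) for k,v in s.items()})
for n in ("top","side"):
    p,d=snapshot(n);cv2.imwrite(f"pics/{n}0.png",p[:,:,::-1]);print(calibration(n))
    np.save(f"{n}_d.npy",d)
    for t in ("knob_top","lever_axis","lever_tip","manifold","needle_valve","shutoff_valve","spare_fitting","sealant_bottle","spare_coil","wrench"):
        print(n,t,[(np.round(r["position"],1),round(r["confidence"],2)) for r in landmark_of(n,t)[:2]])
E
```

```text
pics
{'time': np.float64(0.0), 'q': array([ 1.198,  0.213, -0.035,  1.323,  0.   ,  1.571]), 'joint_vel': array([ 0.001,  0.   , -0.001,  0.   ,  0.001, -0.001]), 'joint_efforts': array([ 0.0000e+00, -6.8616e+01,  4.8712e+01,  1.8000e-02,  0.0000e+00,
        0.0000e+00]), 'tcp_pos': array([0.182, 0.465, 0.192]), 'orientation': array([ 0.826,  0.564, -0.   ,  0.   ]), 'force': array([ 0.812, -0.527,  0.438]), 'wrist_torque': array([0.035, 0.008, 0.028]), 'finger_gap': np.float64(1.0)}
{'vfov': 44.38031016462126, 'cx': 255.9707401006024, 'cy': 196.50562312143398, 'xyz': array([0.34825754, 0.04234036, 1.35130821]), 'attitude': array([ 0.07238931, -0.06339134, -0.70291421,  0.70473608])}
top knob_top [(array([196.1, 285.3]), 0.6)]
top lever_axis [(array([199.4, 231.1]), 0.61)]
top lever_tip [(array([222.3, 225.7]), 0.45)]
top manifold [(array([199.8, 254.9]), 0.67)]
top needle_valve [(array([199.3, 286.2]), 0.74)]
top shutoff_valve [(array([195.7, 229.6]), 0.51)]
top spare_fitting [(array([254.8, 266.2]), 0.51)]
top sealant_bottle [(array([190.9, 171.4]), 0.67)]
top spare_coil [(array([210. , 345.3]), 0.57)]
top wrench []
{'vfov': 55.6764923901794, 'cx': 253.79850015101078, 'cy': 191.30919668214696, 'xyz': array([ 0.23154571, -0.36515289,  0.6441232 ]), 'attitude': array([ 0.34865208, -0.13979109, -0.34573767,  0.85986373])}
side knob_top [(array([205.1, 268.8]), 0.69), (array([262.3, 202.2]), 0.41)]
side lever_axis [(array([170.9, 219.7]), 0.62), (array([179. , 219.5]), 0.31)]
side lever_tip [(array([188.6, 185.4]), 0.69), (array([287.8, 328.1]), 0.65)]
side manifold [(array([211.9, 240.5]), 0.66)]
side needle_valve [(array([218.6, 266.7]), 0.76)]
side shutoff_valve [(array([179.2, 220.9]), 0.59)]
side spare_fitting [(array([263.3, 198.6]), 0.46), (array([205. , 269.3]), 0.44)]
side sealant_bottle [(array([160.3, 188.2]), 0.9)]
side spare_coil [(array([288.8, 330.5]), 0.87)]
side wrench [(array([180. , 219.9]), 0.26)]
```

View images.

```bash
cat > h.py <<'E'
import numpy as np
from scipy.spatial.transform import Rotation as R
from bench import *
def ray(n,rc):
    c=calibration(n);f=192/np.tan(np.radians(c["vfov"]/2))
    v=np.array([(rc[1]-c["cx"])/f,-(rc[0]-c["cy"])/f,-1]);return np.array(c["xyz"]),R.from_quat(c["attitude"]).apply(v)
def atz(n,rc,z):
    o,v=ray(n,rc);return o+v*(z-o[2])/v[2]
def proj(n,p):
    c=calibration(n);f=192/np.tan(np.radians(c["vfov"]/2))
    v=R.from_quat(c["attitude"]).inv().apply(np.array(p)-c["xyz"]);return np.array([c["cy"]-f*v[1]/-v[2],c["cx"]+f*v[0]/-v[2]])
E
python3 - <<'E'
from h import *
import cv2
a=cv2.imread("pics/top0.png")[110:290,130:390];cv2.imwrite("pics/topc.png",cv2.resize(a,None,fx=3,fy=3,interpolation=2))
a=cv2.imread("pics/side0.png")[120:320,140:380];cv2.imwrite("pics/sidec.png",cv2.resize(a,None,fx=3,fy=3,interpolation=2))
L={"top":dict(knob=((196.1,285.3),.094),axis=((199.4,231.1),.078),tip=((222.3,225.7),.078),nv=((199.3,286.2),.055),sv=((195.7,229.6),.055),man=((199.8,254.9),0),fit=((254.8,266.2),0),bot=((190.9,171.4),0),coil=((210,345.3),0)),
"side":dict(knob=((205.1,268.8),.094),axis=((170.9,219.7),.078),tip=((188.6,185.4),.078),nv=((218.6,266.7),.055),sv=((179.2,220.9),.055),man=((211.9,240.5),0),fit=((263.3,198.6),0),bot=((160.3,188.2),0),coil=((288.8,330.5),0))}
for n in L:
  d=np.load(n+"_d.npy")
  for k,(rc,z) in L[n].items():
    o,v=ray(n,rc);print(n,k,np.round(atz(n,rc,z),4),"depth pt",np.round(o+v*d[int(round(rc[0])),int(round(rc[1]))],4))
E
```

```text
top knob [ 0.5943 -0.0209  0.094 ] depth pt [ 0.5947 -0.021   0.092 ]
top axis [0.588  0.1276 0.078 ] depth pt [0.5899 0.1283 0.0679]
top tip [0.5244 0.1414 0.078 ] depth pt [0.5234 0.1409 0.0851]
top nv [ 0.5928 -0.0253  0.055 ] depth pt [ 0.5854 -0.0232  0.0943]
top sv [0.6029 0.1335 0.055 ] depth pt [0.5975 0.1315 0.0826]
top man [0.6016 0.0632 0.    ] depth pt [0.5907 0.0623 0.0578]
top fit [0.4419 0.0303 0.    ] depth pt [ 0.442   0.0303 -0.002 ]
top bot [0.6278 0.3087 0.    ] depth pt [0.6147 0.2962 0.0635]
top coil [ 0.5718 -0.1993  0.    ] depth pt [ 0.5657 -0.1926  0.037 ]
side knob [ 0.5955 -0.029   0.094 ] depth pt [ 0.5952 -0.0293  0.0945]
side axis [0.6    0.1328 0.078 ] depth pt [0.5965 0.1281 0.0833]
side tip [0.5092 0.141  0.078 ] depth pt [0.5414 0.1997 0.0123]
side nv [ 0.5909 -0.0289  0.055 ] depth pt [ 0.586  -0.0336  0.0632]
side sv [0.5986 0.1292 0.055 ] depth pt [0.5934 0.1223 0.0633]
side man [0.5947 0.0592 0.    ] depth pt [0.5672 0.0271 0.0488]
side fit [0.4374 0.0154 0.    ] depth pt [0.4341 0.0093 0.0103]
side bot [0.6167 0.2923 0.    ] depth pt [0.6128 0.2856 0.0066]
side coil [ 0.5879 -0.2099  0.    ] depth pt [ 0.5685 -0.2183  0.0351]
```

View pics/topc.png

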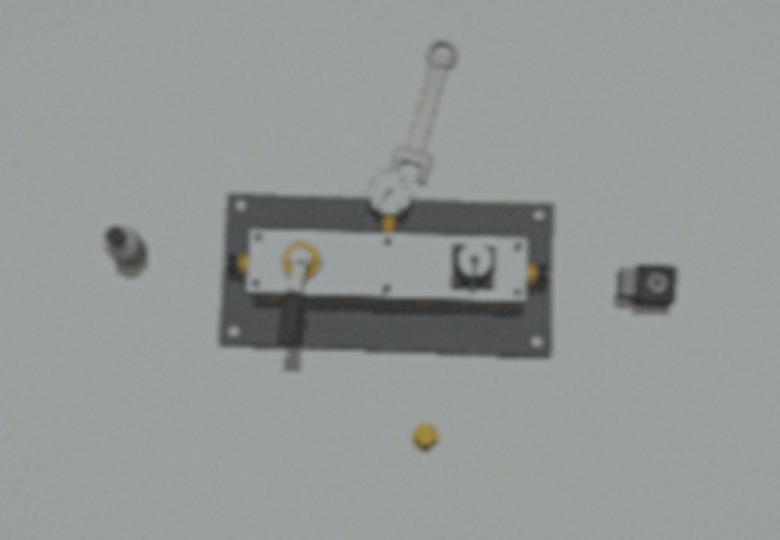

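View pics/sidec.png

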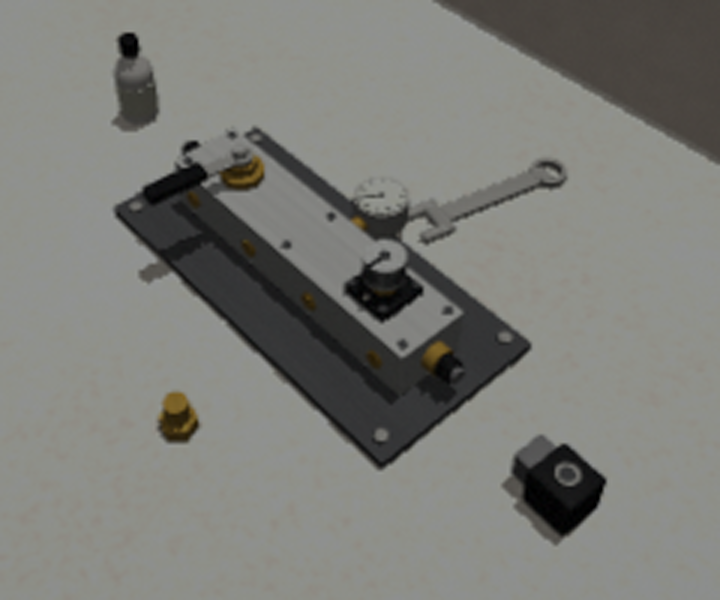

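Run:
```python
from h import *
import cv2
P={}
for n in ("top","side"):
    d=np.load(n+"_d.npy");c=calibration(n);f=192/np.tan(np.radians(c["vfov"]/2))
    r,q=np.mgrid[:384,:512];v=np.stack([(q-c["cx"])/f*d,-(r-c["cy"])/f*d,-d],-1)
    p=(R.from_quat(c["attitude"]).apply(v.reshape(-1,3))+c["xyz"])[d.ravel()>0]
    b=p[(abs(p[:,2]-.055)<.006)&(abs(p[:,0]-.595)<.09)&(abs(p[:,1]-.05)<.18)]
    m=cv2.minAreaRect(b[:,:2].astype(np.float32));print(n,"block",len(b),m,b[:,:2].mean(0),np.median(b[:,2]))
    k=p[(p[:,2]>.087)&(p[:,2]<.1)&(np.hypot(p[:,0]-.595,p[:,1]+.026)<.03)]
    print("knob",len(k),k.mean(0),k.min(0),k.max(0),cv2.minEnclosingCircle(k[:,:2].astype(np.float32)))
    l=p[(p[:,2]>.070)&(p[:,2]<.095)&(np.hypot(p[:,0]-.55,p[:,1]-.135)<.06)]
    w,V=np.linalg.eigh(np.cov(l[:,:2].T));print("lever",len(l),l.mean(0),V[:,1],l.min(0),l.max(0))
print("plate corners",[np.round(atz("top",(110+y/3,130+x/3),.01),4) for x,y in((228,195),(553,205),(551,356),(219,346))])
print("knob by eye",atz("top",(110+262/3,130+474/3),.094),atz("side",(120+256/3,140+385/3),.094))
```

```text
top block 1598 ((0.5968934893608093, 0.05388075113296509), (0.25958460569381714, 0.0612383708357811), 88.04434204101562) [0.59631843 0.05516739] 0.055003195082815926
knob 94 [ 0.59410676 -0.02608476  0.09399306] [ 0.58029967 -0.03936908  0.08734967] [ 0.60880672 -0.01182664  0.09923611] ((0.5939161777496338, -0.026239493861794472), 0.014999653212726116)
lever 185 [0.56297591 0.13840464 0.08006334] [-0.98900443  0.14788588] [0.51931777 0.12280893 0.07025128] [0.60876816 0.15162368 0.09108673]
side block 1896 ((0.5958527326583862, 0.05207955092191696), (0.2606614828109741, 0.06147385761141777), 88.09501647949219) [0.59195099 0.03892554] 0.05542647174508586
knob 154 [ 0.5920093  -0.02902862  0.09369538] [ 0.57825791 -0.04247336  0.08727419] [ 0.60844611 -0.01316218  0.09705122] ((0.5940545797348022, -0.027920031920075417), 0.016092274338006973)
lever 259 [0.56013911 0.13552236 0.08011258] [-0.98795278  0.15475563] [0.51778838 0.11805826 0.07050061] [0.60927284 0.15158707 0.08564799]
plate corners [array([0.6735, 0.2068, 0.01  ]), array([ 0.6637, -0.1103,  0.01  ]), array([ 0.5159, -0.1054,  0.01  ]), array([0.5248, 0.2119, 0.01  ])]
knob by eye [ 0.59090882 -0.0281946   0.094     ] [ 0.59438962 -0.02881934  0.094     ]
```

```bash
cat >> h.py <<'E'
import json
K=np.array([.5940,-.0270])
def state():
    s=observe();x=R.from_quat(s["orientation"]).as_matrix();return s,np.array(s["tcp_pos"]),np.arctan2(x[1,0],x[0,0]),x[:,2]
def plan(p,psi,tp,tpsi,N):
    out=[]
    for i in range(N):
        a=psi+(tpsi-psi)*i/N;D=(np.array(tp)-p)/N*1000;c,s=np.cos(a),np.sin(a)
        out.append(dict(dx=round(c*D[0]+s*D[1],1),dy=round(s*D[0]-c*D[1],1),dz=round(-D[2],1),az=round(-(tpsi-psi)/N,3)))
    for i in range(0,N,8): print(json.dumps(out[i:i+8]))
E
python3 - <<'E'
from h import *
s,p,psi,z=state();print(p,psi,z)
t=-1.4;g=K+.04*np.array([-np.sin(t),np.cos(t)])
plan(p,psi,[*g,.15],t,24)
E
```

```text
[0.18210329 0.46564091 0.19270989] 1.1979789532893341 [ 2.27612050e-05 -2.36551959e-06 -1.00000000e+00]
[{"dx": -12.0, "dy": 24.9, "dz": 1.8, "az": 0.108}, {"dx": -9.2, "dy": 26.0, "dz": 1.8, "az": 0.108}, {"dx": -6.4, "dy": 26.9, "dz": 1.8, "az": 0.108}, {"dx": -3.4, "dy": 27.4, "dz": 1.8, "az": 0.108}, {"dx": -0.5, "dy": 27.6, "dz": 1.8, "az": 0.108}, {"dx": 2.5, "dy": 27.5, "dz": 1.8, "az": 0.108}, {"dx": 5.5, "dy": 27.1, "dz": 1.8, "az": 0.108}, {"dx": 8.4, "dy": 26.3, "dz": 1.8, "az": 0.108}]
[{"dx": 11.2, "dy": 25.3, "dz": 1.8, "az": 0.108}, {"dx": 13.8, "dy": 23.9, "dz": 1.8, "az": 0.108}, {"dx": 16.3, "dy": 22.3, "dz": 1.8, "az": 0.108}, {"dx": 18.7, "dy": 20.4, "dz": 1.8, "az": 0.108}, {"dx": 20.8, "dy": 18.2, "dz": 1.8, "az": 0.108}, {"dx": 22.6, "dy": 15.9, "dz": 1.8, "az": 0.108}, {"dx": 24.2, "dy": 13.4, "dz": 1.8, "az": 0.108}, {"dx": 25.5, "dy": 10.7, "dz": 1.8, "az": 0.108}]
[{"dx": 26.5, "dy": 7.9, "dz": 1.8, "az": 0.108}, {"dx": 27.2, "dy": 4.9, "dz": 1.8, "az": 0.108}, {"dx": 27.6, "dy": 2.0, "dz": 1.8, "az": 0.108}, {"dx": 27.6, "dy": -1.0, "dz": 1.8, "az": 0.108}, {"dx": 27.3, "dy": -4.0, "dz": 1.8, "az": 0.108}, {"dx": 26.8, "dy": -6.9, "dz": 1.8, "az": 0.108}, {"dx": 25.8, "dy": -9.8, "dz": 1.8, "az": 0.108}, {"dx": 24.6, "dy": -12.5, "dz": 1.8, "az": 0.108}]
```

Emit:
{"op": "send_rows", "data": {
  "motion": [
    {"dx": -12.0,"dy": 24.9,"dz": 1.8,"az": 0.108},
    {"dx": -9.2,"dy": 26.0,"dz": 1.8,"az": 0.108},
    {"dx": -6.4,"dy": 26.9,"dz": 1.8,"az": 0.108},
    {"dx": -3.4,"dy": 27.4,"dz": 1.8,"az": 0.108},
    {"dx": -0.5,"dy": 27.6,"dz": 1.8,"az": 0.108},
    {"dx": 2.5,"dy": 27.5,"dz": 1.8,"az": 0.108},
    {"dx": 5.5,"dy": 27.1,"dz": 1.8,"az": 0.108},
    {"dx": 8.4,"dy": 26.3,"dz": 1.8,"az": 0.108}
  ],
  "fingers": 0,
  "newtons": 40
}}

```text
schema error: expected keys dx, dy, dz, ax, ay, az
```

Emit:
{"op": "send_rows", "data": {
  "motion": [
    {"dx": 11.2,"dy": 25.3,"dz": 1.8,"az": 0.108},
    {"dx": 13.8,"dy": 23.9,"dz": 1.8,"az": 0.108},
    {"dx": 16.3,"dy": 22.3,"dz": 1.8,"az": 0.108},
    {"dx": 18.7,"dy": 20.4,"dz": 1.8,"az": 0.108},
    {"dx": 20.8,"dy": 18.2,"dz": 1.8,"az": 0.108},
    {"dx": 22.6,"dy": 15.9,"dz": 1.8,"az": 0.108},
    {"dx": 24.2,"dy": 13.4,"dz": 1.8,"az": 0.108},
    {"dx": 25.5,"dy": 10.7,"dz": 1.8,"az": 0.108}
  ]
}}

```text
schema error: expected keys dx, dy, dz, ax, ay, az
```

Emit:
{"op": "send_rows", "data": {
  "motion": [
    {"dx": 26.5,"dy": 7.9,"dz": 1.8,"az": 0.108},
    {"dx": 27.2,"dy": 4.9,"dz": 1.8,"az": 0.108},
    {"dx": 27.6,"dy": 2.0,"dz": 1.8,"az": 0.108},
    {"dx": 27.6,"dy": -1.0,"dz": 1.8,"az": 0.108},
    {"dx": 27.3,"dy": -4.0,"dz": 1.8,"az": 0.108},
    {"dx": 26.8,"dy": -6.9,"dz": 1.8,"az": 0.108},
    {"dx": 25.8,"dy": -9.8,"dz": 1.8,"az": 0.108},
    {"dx": 24.6,"dy": -12.5,"dz": 1.8,"az": 0.108}
  ]
}}

```text
schema error: expected keys dx, dy, dz, ax, ay, az
```

```bash
cat >> h.py <<'E'
def rep():
    s,p,psi,z=state();y=np.array([np.sin(psi),-np.cos(psi)]);x=np.array([np.cos(psi),np.sin(psi)]);d=K-p[:2];F=np.array(s["force"])
    print("t %.1f p %s psi %.3f q6 %.2f | knob in tool x %.1f y %.1f | F tool x %.1f y %.1f z %.1f gap %.2f"%(s["time"],np.round(p,4),psi,s["q"][5],1e3*d@x,1e3*d@y,F[:2]@x,F[:2]@y,-F[2],s["finger_gap"]))
E
python3 - <<'E'
from h import *
rep()
import cv2
p,d=snapshot("side");cv2.imwrite("pics/s1.png",cv2.resize(p[20:300,140:380,::-1],None,fx=2.1,fy=2.1,interpolation=2))
E
```

```text
t 1.1 p [0.1821 0.4656 0.1927] psi 1.198 q6 1.57 | knob in tool x -308.8 y 563.0 | F tool x -1.0 y -0.5 z -0.3 gap 1.00
```

View pics/s1.png

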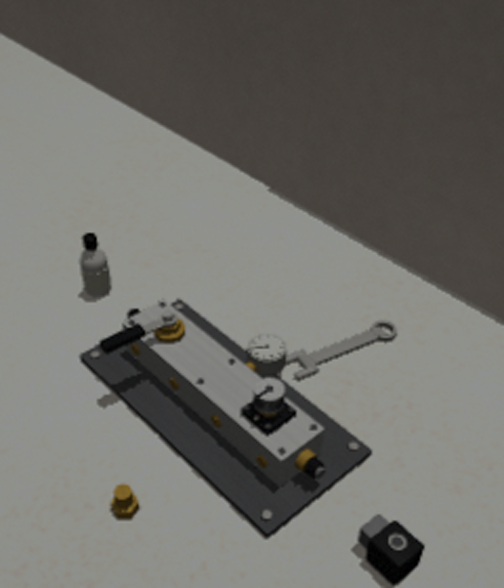

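The picture shows an unchanged scene because the rows were refused: all six keys are needed.

Emit:
{"op": "send_rows", "data": {
  "motion": [
    {"dx": -12.0,"dy": 24.9,"dz": 1.8,"ax": 0,"ay": 0,"az": 0.108},
    {"dx": -9.2,"dy": 26.0,"dz": 1.8,"ax": 0,"ay": 0,"az": 0.108},
    {"dx": -6.4,"dy": 26.9,"dz": 1.8,"ax": 0,"ay": 0,"az": 0.108},
    {"dx": -3.4,"dy": 27.4,"dz": 1.8,"ax": 0,"ay": 0,"az": 0.108},
    {"dx": -0.5,"dy": 27.6,"dz": 1.8,"ax": 0,"ay": 0,"az": 0.108},
    {"dx": 2.5,"dy": 27.5,"dz": 1.8,"ax": 0,"ay": 0,"az": 0.108},
    {"dx": 5.5,"dy": 27.1,"dz": 1.8,"ax": 0,"ay": 0,"az": 0.108},
    {"dx": 8.4,"dy": 26.3,"dz": 1.8,"ax": 0,"ay": 0,"az": 0.108}
  ],
  "fingers": 0,
  "newtons": 40
}}

```text
time: 1.95
tcp_pos: [0.3333, 0.303, 0.1783]
orientation: [0.986, 0.164, 0.0, -0.0]
force: [0.5, -0.0, -0.1]
finger_gap: -0.001
```

Emit:
{"op": "send_rows", "data": {
  "motion": [
    {"dx": 11.2,"dy": 25.3,"dz": 1.8,"ax": 0,"ay": 0,"az": 0.108},
    {"dx": 13.8,"dy": 23.9,"dz": 1.8,"ax": 0,"ay": 0,"az": 0.108},
    {"dx": 16.3,"dy": 22.3,"dz": 1.8,"ax": 0,"ay": 0,"az": 0.108},
    {"dx": 18.7,"dy": 20.4,"dz": 1.8,"ax": 0,"ay": 0,"az": 0.108},
    {"dx": 20.8,"dy": 18.2,"dz": 1.8,"ax": 0,"ay": 0,"az": 0.108},
    {"dx": 22.6,"dy": 15.9,"dz": 1.8,"ax": 0,"ay": 0,"az": 0.108},
    {"dx": 24.2,"dy": 13.4,"dz": 1.8,"ax": 0,"ay": 0,"az": 0.108},
    {"dx": 25.5,"dy": 10.7,"dz": 1.8,"ax": 0,"ay": 0,"az": 0.108}
  ]
}}

```text
time: 2.75
tcp_pos: [0.4843, 0.1413, 0.1639]
orientation: [0.965, -0.264, 0.0, -0.0]
force: [-0.1, 0.2, -0.5]
finger_gap: -0.0
```

Emit:
{"op": "send_rows", "data": {
  "motion": [
    {"dx": 26.5,"dy": 7.9,"dz": 1.8,"ax": 0,"ay": 0,"az": 0.108},
    {"dx": 27.2,"dy": 4.9,"dz": 1.8,"ax": 0,"ay": 0,"az": 0.108},
    {"dx": 27.6,"dy": 2.0,"dz": 1.8,"ax": 0,"ay": 0,"az": 0.108},
    {"dx": 27.6,"dy": -1.0,"dz": 1.8,"ax": 0,"ay": 0,"az": 0.108},
    {"dx": 27.3,"dy": -4.0,"dz": 1.8,"ax": 0,"ay": 0,"az": 0.108},
    {"dx": 26.8,"dy": -6.9,"dz": 1.8,"ax": 0,"ay": 0,"az": 0.108},
    {"dx": 25.8,"dy": -9.8,"dz": 1.8,"ax": 0,"ay": 0,"az": 0.108},
    {"dx": 24.6,"dy": -12.5,"dz": 1.8,"ax": 0,"ay": 0,"az": 0.108}
  ]
}}

```text
time: 3.55
tcp_pos: [0.6355, -0.0199, 0.1493]
orientation: [0.765, -0.644, -0.0, 0.0]
force: [0.3, 0.5, -0.7]
finger_gap: 0.003
```

Run:
```python
from h import *
rep()
import cv2
p,d=snapshot("side");cv2.imwrite("pics/s2.png",cv2.resize(p[20:300,140:400,::-1],None,fx=2.1,fy=2.1,interpolation=2))
```

```text
t 3.5 p [ 0.6355 -0.0199  0.1493] psi -1.399 q6 2.94 | knob in tool x -0.1 y 42.1 | F tool x -0.5 y -0.4 z 0.7 gap 0.00
```

View pics/s2.png

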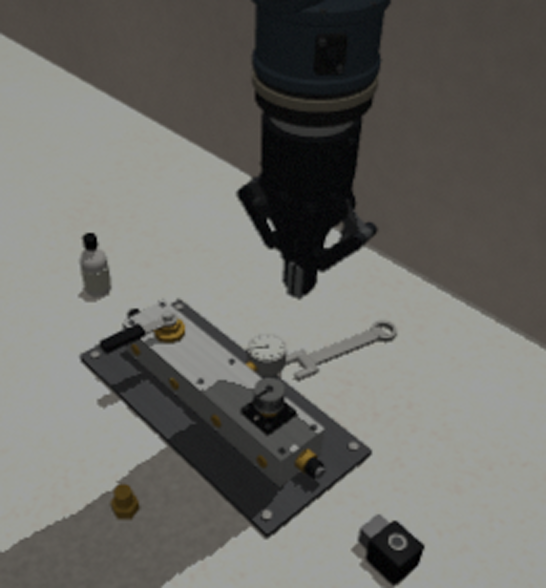

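Emit:
{"op": "send_rows", "data": {
  "motion": [
    {"dx": 0,"dy": 0,"dz": 30,"ax": 0,"ay": 0,"az": 0},
    {"dx": 0,"dy": 0,"dz": 30,"ax": 0,"ay": 0,"az": 0},
    {"dx": 0,"dy": 0,"dz": 11,"ax": 0,"ay": 0,"az": 0},
    {"dx": 0,"dy": 10,"dz": 0,"ax": 0,"ay": 0,"az": 0},
    {"dx": 0,"dy": 3,"dz": 0,"ax": 0,"ay": 0,"az": 0},
    {"dx": 0,"dy": 0,"dz": 0,"ax": 0,"ay": 0,"az": 0}
  ]
}}

```text
time: 4.2
tcp_pos: [0.6223, -0.0212, 0.0795]
orientation: [0.767, -0.642, 0.0, -0.0]
force: [-0.1, 0.1, 0.2]
finger_gap: -0.001
```

Emit:
{"op": "send_rows", "data": {
  "motion": [
    {"dx": 0,"dy": 1,"dz": 0,"ax": 0,"ay": 0,"az": 0},
    {"dx": 0,"dy": 1,"dz": 0,"ax": 0,"ay": 0,"az": 0},
    {"dx": 0,"dy": 0,"dz": 0,"ax": 0,"ay": 0,"az": 0}
  ]
}}

```text
time: 4.5
tcp_pos: [0.6203, -0.0216, 0.0787]
orientation: [0.767, -0.642, 0.0, -0.0]
force: [-0.1, -0.7, -0.1]
finger_gap: 0.001
```

```bash
python3 -c "
from h import *
rep()"
```

```text
t 4.5 p [ 0.6203 -0.0216  0.0787] psi -1.394 q6 2.93 | knob in tool x 0.7 y 26.8 | F tool x 0.7 y 0.3 z 0.1 gap 0.00
```

Emit:
{"op": "send_rows", "data": {
  "motion": [
    {"dx": 0,"dy": 0.7,"dz": 0,"ax": 0,"ay": 0,"az": 0},
    {"dx": 0,"dy": 0,"dz": 0,"ax": 0,"ay": 0,"az": 0}
  ]
}}

```text
time: 4.7
tcp_pos: [0.6193, -0.0217, 0.0785]
orientation: [0.767, -0.642, -0.0, 0.0]
force: [0.3, 0.3, -0.2]
finger_gap: -0.003
```

Emit:
{"op": "send_rows", "data": {
  "motion": [
    {"dx": 0,"dy": 0.7,"dz": 0,"ax": 0,"ay": 0,"az": 0},
    {"dx": 0,"dy": 0,"dz": 0,"ax": 0,"ay": 0,"az": 0}
  ]
}}

```text
time: 4.9
tcp_pos: [0.6186, -0.0218, 0.0785]
orientation: [0.767, -0.642, -0.0, 0.0]
force: [-0.4, 0.7, 0.2]
finger_gap: -0.0
```

Emit:
{"op": "send_rows", "data": {
  "motion": [
    {"dx": 0,"dy": 0.7,"dz": 0,"ax": 0,"ay": 0,"az": 0},
    {"dx": 0,"dy": 0,"dz": 0,"ax": 0,"ay": 0,"az": 0}
  ]
}}

```text
time: 5.1
tcp_pos: [0.6179, -0.0219, 0.0785]
orientation: [0.767, -0.642, -0.0, -0.0]
force: [-0.0, 0.6, 0.1]
finger_gap: -0.001
```

Emit:
{"op": "send_rows", "data": {
  "motion": [
    {"dx": 0,"dy": 0.8,"dz": 0,"ax": 0,"ay": 0,"az": 0},
    {"dx": 0,"dy": 0,"dz": 0,"ax": 0,"ay": 0,"az": 0}
  ]
}}

```text
time: 5.3
tcp_pos: [0.6171, -0.0221, 0.0785]
orientation: [0.767, -0.642, -0.0, 0.0]
force: [-0.8, 0.5, 0.0]
finger_gap: -0.0
```

Emit:
{"op": "send_rows", "data": {
  "motion": [
    {"dx": 0,"dy": 0.8,"dz": 0,"ax": 0,"ay": 0,"az": 0},
    {"dx": 0,"dy": 0,"dz": 0,"ax": 0,"ay": 0,"az": 0}
  ]
}}

```text
time: 5.5
tcp_pos: [0.6163, -0.0222, 0.0785]
orientation: [0.767, -0.642, -0.0, 0.0]
force: [-0.0, 0.7, -0.2]
finger_gap: -0.0
```

Emit:
{"op": "send_rows", "data": {
  "motion": [
    {"dx": 0,"dy": 0.8,"dz": 0,"ax": 0,"ay": 0,"az": 0},
    {"dx": 0,"dy": 0,"dz": 0,"ax": 0,"ay": 0,"az": 0}
  ]
}}

```text
time: 5.7
tcp_pos: [0.6155, -0.0224, 0.0785]
orientation: [0.767, -0.642, -0.0, 0.0]
force: [-0.9, -1.0, 0.3]
finger_gap: -0.002
```

```bash
python3 -c "
from h import *
rep()"
```

```text
t 5.7 p [ 0.6155 -0.0224  0.0785] psi -1.394 q6 2.93 | knob in tool x 0.8 y 22.0 | F tool x 0.9 y 1.1 z -0.3 gap -0.00
```

Emit:
{"op": "send_rows", "data": {
  "motion": [
    {"dx": 0,"dy": 0.8,"dz": 0,"ax": 0,"ay": 0,"az": 0},
    {"dx": 0,"dy": 0,"dz": 0,"ax": 0,"ay": 0,"az": 0}
  ]
}}

```text
time: 5.9
tcp_pos: [0.6147, -0.0225, 0.0785]
orientation: [0.767, -0.642, -0.0, 0.0]
force: [0.1, -0.4, -0.1]
finger_gap: 0.002
```

Emit:
{"op": "send_rows", "data": {
  "motion": [
    {"dx": 0,"dy": 0.8,"dz": 0,"ax": 0,"ay": 0,"az": 0},
    {"dx": 0,"dy": 0,"dz": 0,"ax": 0,"ay": 0,"az": 0}
  ]
}}

```text
time: 6.1
tcp_pos: [0.614, -0.0227, 0.0785]
orientation: [0.767, -0.642, -0.0, 0.0]
force: [-0.0, 0.0, -0.1]
finger_gap: 0.001
```

Run:
```python
from h import *
rep()
import cv2
p,d=snapshot("side");cv2.imwrite("pics/s3.png",cv2.resize(p[130:270,190:350,::-1],None,fx=4,fy=4,interpolation=2))
```

```text
t 6.1 p [ 0.614  -0.0227  0.0785] psi -1.394 q6 2.93 | knob in tool x 0.8 y 20.4 | F tool x -0.0 y 0.0 z 0.1 gap 0.00
```

View pics/s3.png

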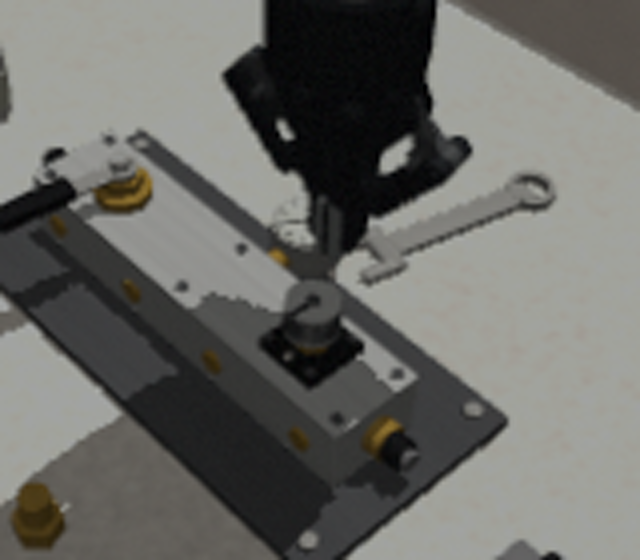

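Run:
```python
from h import *
s,p,psi,z=state()
print("tcp px",proj("side",p),"knobtop",proj("side",[*K,.094]))
q,d=snapshot("side");c=calibration("side")
f=192/np.tan(np.radians(c["vfov"]/2))
r,w=np.mgrid[:384,:512];v=np.stack([(w-c["cx"])/f*d,-(r-c["cy"])/f*d,-d],-1)
P=(R.from_quat(c["attitude"]).apply(v.reshape(-1,3))+c["xyz"])
m=(P[:,2]>.07)&(P[:,2]<.16)&(np.hypot(P[:,0]-.61,P[:,1]+.022)<.05)&(d.ravel()>0)
for lo in np.arange(.07,.16,.006):
    k=P[m&(P[:,2]>=lo)&(P[:,2]<lo+.006)]
    if len(k):print(round(lo,3),len(k),np.round(k.min(0),3),np.round(k.max(0),3))
```

```text
tcp px [203.86750001 272.60519683] knobtop [204.95156876 267.56170344]
0.07 5 [ 0.58  -0.041  0.074] [ 0.59  -0.022  0.076]
0.076 26 [ 0.578 -0.042  0.076] [ 0.599 -0.023  0.082]
0.082 32 [ 0.579 -0.042  0.082] [ 0.599 -0.021  0.088]
0.088 57 [ 0.578 -0.042  0.089] [ 0.608 -0.012  0.094]
0.094 92 [ 0.579 -0.043  0.094] [ 0.608 -0.013  0.097]
0.112 1 [ 0.612 -0.029  0.117] [ 0.612 -0.029  0.117]
0.118 9 [ 0.602 -0.031  0.118] [ 0.608 -0.019  0.124]
0.124 27 [ 0.601 -0.037  0.124] [ 0.622 -0.012  0.13 ]
0.13 36 [ 0.602 -0.037  0.13 ] [ 0.622 -0.01   0.136]
0.136 29 [ 0.602 -0.038  0.136] [ 0.621 -0.012  0.142]
0.142 33 [ 0.602 -0.038  0.142] [ 0.621 -0.013  0.148]
0.148 25 [ 0.601 -0.039  0.148] [ 0.613 -0.013  0.154]
0.154 20 [ 0.599 -0.039  0.154] [ 0.611 -0.015  0.16 ]
```

Run:
```python
from h import *
import cv2
for dz in (0,.02,.04,.06): print(dz,proj("side",[.6355,-.0199,.1493+dz]),proj("side",[.614,-.0227,.0785+dz]),proj("top",[.614,-.0227,.0785+dz]))
s,p,_,_=state();print(s["q"],p)
q,d=snapshot("side");
g=np.clip(q[150:230,240:310].astype(float)*2.2,0,255).astype(np.uint8)
cv2.imwrite("pics/s4.png",cv2.resize(g[:,:,::-1],None,fx=8,fy=8,interpolation=2))
print(np.round(d[184:216:2,262:284:2],3))
```

```text
0 [173.68566505 280.4376705 ] [203.88492286 272.61871556] [190.1795979  285.62522362]
0.02 [166.18776703 280.97010289] [197.35813038 272.97328469] [188.67619129 285.98878309]
0.04 [158.37993875 281.52454369] [190.57591234 273.34172986] [187.12593856 286.36367107]
0.06 [150.24255792 282.10238632] [183.52297538 273.72488188] [185.52661549 286.75042542]
[-3.68231883e-02  4.89721351e-01  6.91138104e-02  1.15015230e+00
 -2.58224082e-06  2.92795446e+00] [ 0.61406477 -0.02262296  0.07852229]
[[0.854 0.852 0.85  0.712 0.707 0.704 0.703 0.706 0.7   0.71  0.918]
 [0.848 0.85  0.726 0.719 0.714 0.709 0.709 0.708 0.706 0.713 0.911]
 [0.843 0.846 0.846 0.721 0.716 0.714 0.714 0.71  0.709 0.719 0.895]
 [0.842 0.842 0.837 0.721 0.717 0.715 0.717 0.716 0.715 0.892 0.889]
 [0.843 0.839 0.838 0.838 0.722 0.721 0.721 0.718 0.891 0.898 0.89 ]
 [0.843 0.845 0.843 0.843 0.845 0.849 0.725 0.891 0.891 0.889 0.891]
 [0.852 0.851 0.845 0.847 0.849 0.854 0.884 0.888 0.887 0.885 0.886]
 [0.866 0.852 0.85  0.853 0.855 0.878 0.881 0.881 0.878 0.87  0.871]
 [0.8   0.802 0.749 0.749 0.751 0.861 0.878 0.876 0.879 0.878 0.869]
 [0.745 0.743 0.743 0.746 0.745 0.744 0.86  0.873 0.872 0.872 0.873]
 [0.742 0.742 0.739 0.738 0.742 0.743 0.742 0.857 0.856 0.869 0.867]
 [0.738 0.736 0.738 0.739 0.738 0.735 0.739 0.851 0.849 0.85  0.862]
 [0.733 0.732 0.731 0.732 0.736 0.732 0.736 0.846 0.846 0.844 0.843]
 [0.736 0.729 0.731 0.729 0.728 0.732 0.742 0.78  0.841 0.841 0.844]
 [0.741 0.733 0.733 0.733 0.736 0.737 0.744 0.764 0.776 0.838 0.838]
 [0.745 0.74  0.739 0.735 0.74  0.744 0.764 0.763 0.759 0.771 0.834]]
```

View pics/s4.png

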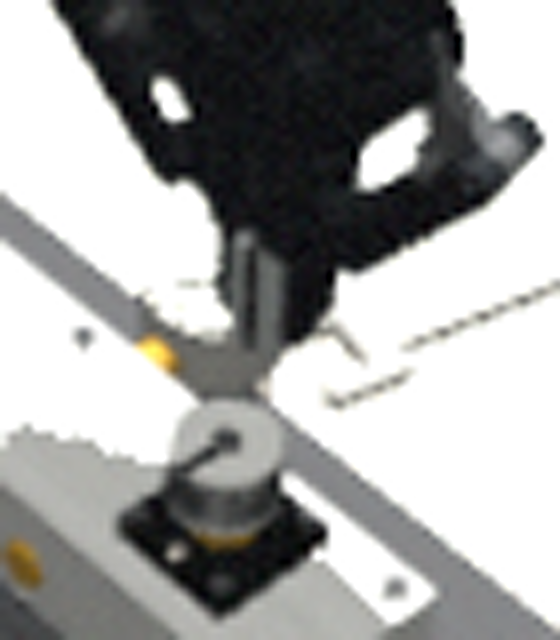

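Emit:
{"op": "send_rows", "data": {
  "motion": [
    {"dx": 0,"dy": -10,"dz": 0,"ax": 0,"ay": 0,"az": 0},
    {"dx": 0,"dy": 0,"dz": 10,"ax": 0,"ay": 0,"az": 0},
    {"dx": 0,"dy": 0,"dz": 10,"ax": 0,"ay": 0,"az": 0},
    {"dx": 0,"dy": 0,"dz": 10,"ax": 0,"ay": 0,"az": 0},
    {"dx": 0,"dy": 0,"dz": 0,"ax": 0,"ay": 0,"az": 0}
  ]
}}

```text
time: 6.75
tcp_pos: [0.6223, -0.0209, 0.0464]
orientation: [0.767, -0.642, -0.001, 0.001]
force: [-1.1, -1.0, 0.0]
finger_gap: -0.003
```

```bash
cat >> h.py <<'E'
def cloud(n):
    q,d=snapshot(n);c=calibration(n);f=192/np.tan(np.radians(c["vfov"]/2))
    r,w=np.mgrid[:384,:512];v=np.stack([(w-c["cx"])/f*d,-(r-c["cy"])/f*d,-d],-1)
    return q,R.from_quat(c["attitude"]).apply(v.reshape(-1,3)).reshape(384,512,3)+c["xyz"],d
E
python3 - <<'E'
from h import *
rep();s,p,psi,_=state()
q,P,d=cloud("side")
z0=p[2]
m=(P[...,2]>.065)&(np.hypot(P[...,0]-p[0],P[...,1]-p[1])<.022)&(np.hypot(P[...,0]-K[0],P[...,1]-K[1])>.0)
for lo in np.arange(.065,.125,.005):
    k=P[m&(P[...,2]>=lo)&(P[...,2]<lo+.005)]
    if len(k):print(round(lo,3),len(k),np.round(k.min(0),3),np.round(k.max(0),3))
E
```

```text
t 6.8 p [ 0.6223 -0.0209  0.0464] psi -1.394 q6 2.93 | knob in tool x 1.0 y 29.0 | F tool x 0.8 y 1.3 z -0.0 gap -0.00
0.085 2 [ 0.613 -0.029  0.086] [ 0.618 -0.027  0.089]
0.09 35 [ 0.601 -0.034  0.09 ] [ 0.632 -0.015  0.095]
0.095 25 [ 0.602 -0.036  0.095] [ 0.628 -0.01   0.1  ]
0.1 26 [ 0.611 -0.036  0.1  ] [ 0.628 -0.01   0.105]
0.105 27 [ 0.61  -0.036  0.105] [ 0.629 -0.009  0.11 ]
0.11 21 [ 0.61  -0.036  0.11 ] [ 0.627 -0.01   0.115]
0.115 20 [ 0.61  -0.036  0.115] [ 0.624 -0.011  0.12 ]
0.12 18 [ 0.61  -0.036  0.12 ] [ 0.619 -0.017  0.124]
```

Emit:
{"op": "send_rows", "data": {
  "motion": [
    {"dx": 0,"dy": 0,"dz": 5,"ax": 0,"ay": 0,"az": 0},
    {"dx": 0,"dy": 0,"dz": 5,"ax": 0,"ay": 0,"az": 0},
    {"dx": 0,"dy": 1,"dz": 0,"ax": 0,"ay": 0,"az": 0},
    {"dx": 0,"dy": 1,"dz": 0,"ax": 0,"ay": 0,"az": 0},
    {"dx": 0,"dy": 0,"dz": 0,"ax": 0,"ay": 0,"az": 0}
  ]
}}

```text
time: 7.3
tcp_pos: [0.6219, -0.0213, 0.0388]
orientation: [0.767, -0.642, 0.0, -0.0]
force: [-0.2, -0.0, 0.4]
finger_gap: 0.001
```

Emit:
{"op": "send_rows", "data": {
  "motion": [
    {"dx": 0,"dy": 0.6,"dz": 0,"ax": 0,"ay": 0,"az": 0},
    {"dx": 0,"dy": 0,"dz": 0,"ax": 0,"ay": 0,"az": 0}
  ]
}}

```text
time: 7.5
tcp_pos: [0.6214, -0.0214, 0.0387]
orientation: [0.767, -0.642, 0.0, -0.0]
force: [0.4, -0.4, -0.2]
finger_gap: -0.002
```

Emit:
{"op": "send_rows", "data": {
  "motion": [
    {"dx": 0,"dy": 0.6,"dz": 0,"ax": 0,"ay": 0,"az": 0},
    {"dx": 0,"dy": 0,"dz": 0,"ax": 0,"ay": 0,"az": 0}
  ]
}}

```text
time: 7.7
tcp_pos: [0.6207, -0.0214, 0.0386]
orientation: [0.767, -0.642, 0.0, -0.0]
force: [0.6, 0.1, 0.1]
finger_gap: -0.002
```

```bash
python3 -c "
from h import *
rep()"
```

```text
t 7.7 p [ 0.6207 -0.0214  0.0386] psi -1.394 q6 2.93 | knob in tool x 0.8 y 27.3 | F tool x -0.0 y -0.7 z -0.1 gap -0.00
```

Emit:
{"op": "send_rows", "data": {
  "motion": [
    {"dx": 0,"dy": 0.7,"dz": 0,"ax": 0,"ay": 0,"az": 0},
    {"dx": 0,"dy": 0,"dz": 0,"ax": 0,"ay": 0,"az": 0}
  ]
}}

```text
time: 7.9
tcp_pos: [0.62, -0.0216, 0.0385]
orientation: [0.767, -0.642, -0.0, 0.0]
force: [-0.0, -0.6, -0.2]
finger_gap: 0.0
```

Emit:
{"op": "send_rows", "data": {
  "motion": [
    {"dx": 0,"dy": 0.7,"dz": 0,"ax": 0,"ay": 0,"az": 0},
    {"dx": 0,"dy": 0,"dz": 0,"ax": 0,"ay": 0,"az": 0}
  ]
}}

```text
time: 8.1
tcp_pos: [0.6198, -0.0216, 0.0386]
orientation: [0.767, -0.642, 0.0, -0.0]
force: [4.1, 0.2, -1.4]
finger_gap: -0.002
```

Emit:
{"op": "send_rows", "data": {
  "motion": [
    {"dx": 0,"dy": 0.5,"dz": 0,"ax": 0,"ay": 0,"az": 0},
    {"dx": 0,"dy": 0,"dz": 0,"ax": 0,"ay": 0,"az": 0}
  ]
}}

```text
time: 8.3
tcp_pos: [0.6197, -0.0216, 0.0387]
orientation: [0.767, -0.642, 0.0, -0.001]
force: [7.1, 1.6, -4.0]
finger_gap: -0.001
```

Emit:
{"op": "send_rows", "data": {
  "motion": [
    {"dx": 0,"dy": 0.5,"dz": 0,"ax": 0,"ay": 0,"az": 0},
    {"dx": -3.6,"dy": 0.25,"dz": 0,"ax": 0,"ay": 0,"az": -0.14},
    {"dx": -3.6,"dy": 0.25,"dz": 0,"ax": 0,"ay": 0,"az": -0.14},
    {"dx": -3.6,"dy": 0.25,"dz": 0,"ax": 0,"ay": 0,"az": -0.14},
    {"dx": -3.6,"dy": 0.25,"dz": 0,"ax": 0,"ay": 0,"az": -0.14}
  ]
}}

```text
time: 8.8
tcp_pos: [0.6129, -0.0087, 0.0387]
orientation: [0.916, -0.402, 0.001, -0.0]
force: [5.7, 1.6, -2.4]
finger_gap: 0.002
```

```bash
python3 -c "
from h import *
rep()"
```

```text
t 8.8 p [ 0.6129 -0.0087  0.0387] psi -0.828 q6 2.38 | knob in tool x 0.7 y 26.3 | F tool x 2.7 y -5.2 z 2.4 gap 0.00
```

Emit:
{"op": "send_rows", "data": {
  "motion": [
    {"dx": -3.6,"dy": 0.55,"dz": 0,"ax": 0,"ay": 0,"az": -0.14},
    {"dx": -3.6,"dy": 0.35,"dz": 0,"ax": 0,"ay": 0,"az": -0.14},
    {"dx": -3.6,"dy": 0.25,"dz": 0,"ax": 0,"ay": 0,"az": -0.14},
    {"dx": -3.6,"dy": 0.25,"dz": 0,"ax": 0,"ay": 0,"az": -0.14},
    {"dx": -3.6,"dy": 0.25,"dz": 0,"ax": 0,"ay": 0,"az": -0.14},
    {"dx": -3.6,"dy": 0.25,"dz": 0,"ax": 0,"ay": 0,"az": -0.14}
  ]
}}

```text
time: 9.4
tcp_pos: [0.5923, -0.0007, 0.0385]
orientation: [1.0, 0.006, -0.0, -0.0]
force: [-0.2, 0.1, -0.3]
finger_gap: -0.002
```

```bash
python3 -c "
from h import *
rep()"
```

```text
t 9.4 p [ 0.5923 -0.0007  0.0385] psi 0.012 q6 1.56 | knob in tool x 1.4 y 26.3 | F tool x -0.2 y -0.1 z 0.3 gap -0.00
```

Emit:
{"op": "send_rows", "data": {
  "motion": [
    {"dx": 0,"dy": 0.8,"dz": 0,"ax": 0,"ay": 0,"az": 0},
    {"dx": 0,"dy": 0,"dz": 0,"ax": 0,"ay": 0,"az": 0}
  ]
}}

```text
time: 9.6
tcp_pos: [0.5922, -0.0009, 0.0385]
orientation: [1.0, 0.001, -0.0, -0.001]
force: [-3.2, 6.9, 1.5]
finger_gap: 0.005
```

Emit:
{"op": "send_rows", "data": {
  "motion": [
    {"dx": 0,"dy": 0.8,"dz": 0,"ax": 0,"ay": 0,"az": 0},
    {"dx": 0,"dy": 0,"dz": 0,"ax": 0,"ay": 0,"az": 0}
  ]
}}

```text
time: 9.8
tcp_pos: [0.5922, -0.001, 0.0385]
orientation: [1.0, 0.001, -0.0, -0.001]
force: [-2.7, 11.5, 3.0]
finger_gap: -0.002
```

Emit:
{"op": "send_rows", "data": {
  "motion": [
    {"dx": 0,"dy": 0.6,"dz": 0,"ax": 0,"ay": 0,"az": 0},
    {"dx": 0,"dy": 0,"dz": 0,"ax": 0,"ay": 0,"az": 0}
  ]
}}

```text
time: 10.0
tcp_pos: [0.5922, -0.001, 0.0385]
orientation: [1.0, 0.001, -0.0, -0.002]
force: [-2.5, 15.2, 2.9]
finger_gap: -0.002
```

```bash
python3 -c "
from h import *
rep()"
```

```text
t 10.0 p [ 0.5922 -0.001   0.0385] psi 0.003 q6 1.56 | knob in tool x 1.8 y 26.0 | F tool x -2.4 y -15.2 z -2.9 gap -0.00
```

Emit:
{"op": "send_rows", "data": {
  "motion": [
    {"dx": -3.6,"dy": 0.3,"dz": 0,"ax": 0,"ay": 0,"az": -0.14},
    {"dx": -3.6,"dy": 0.3,"dz": 0,"ax": 0,"ay": 0,"az": -0.14},
    {"dx": -3.6,"dy": 0.3,"dz": 0,"ax": 0,"ay": 0,"az": -0.14},
    {"dx": -3.6,"dy": 0.3,"dz": 0,"ax": 0,"ay": 0,"az": -0.14}
  ]
}}

```text
time: 10.4
tcp_pos: [0.5786, -0.0061, 0.0385]
orientation: [0.96, 0.28, 0.0, -0.001]
force: [-2.3, 7.6, 1.6]
finger_gap: 0.003
```

```bash
python3 -c "
from h import *
rep()"
```

```text
t 10.4 p [ 0.5786 -0.0061  0.0385] psi 0.568 q6 0.99 | knob in tool x 1.8 y 25.9 | F tool x 2.1 y -7.7 z -1.6 gap 0.00
```

Emit:
{"op": "send_rows", "data": {
  "motion": [
    {"dx": -3.6,"dy": 0.4,"dz": 0,"ax": 0,"ay": 0,"az": -0.14},
    {"dx": -3.6,"dy": 0.4,"dz": 0,"ax": 0,"ay": 0,"az": -0.14},
    {"dx": -3.6,"dy": 0.3,"dz": 0,"ax": 0,"ay": 0,"az": -0.14},
    {"dx": -3.6,"dy": 0.3,"dz": 0,"ax": 0,"ay": 0,"az": -0.14}
  ]
}}

```text
time: 10.8
tcp_pos: [0.5695, -0.0183, 0.0385]
orientation: [0.845, 0.534, -0.0, -0.0]
force: [0.1, 0.2, 0.9]
finger_gap: -0.001
```

Run:
```python
from h import *
rep()
import cv2
q,d=snapshot("top")
g=np.clip(q[175:220,265:310].astype(float)*1.5,0,255).astype(np.uint8)
cv2.imwrite("pics/t5.png",cv2.resize(g[:,:,::-1],None,fx=10,fy=10,interpolation=2))
q,d=snapshot("side")
g=np.clip(q[150:230,230:310].astype(float)*1.8,0,255).astype(np.uint8)
cv2.imwrite("pics/s5.png",cv2.resize(g[:,:,::-1],None,fx=7,fy=7,interpolation=2))
```

```text
t 10.8 p [ 0.5695 -0.0183  0.0385] psi 1.127 q6 0.41 | knob in tool x 2.6 y 25.9 | F tool x 0.3 y -0.0 z -0.9 gap -0.00
```

View pics/s5.png

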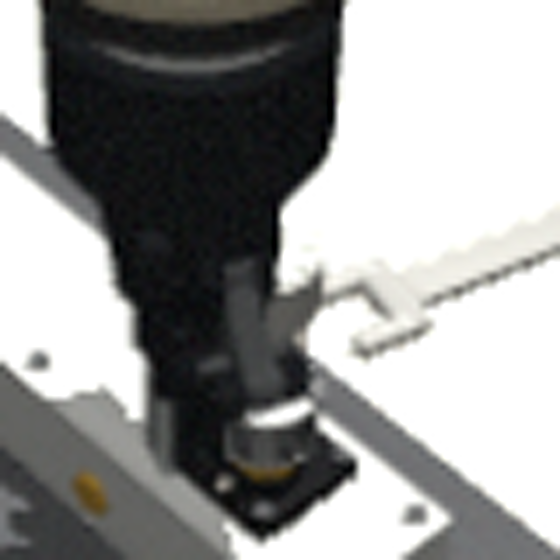

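Emit:
{"op": "send_rows", "data": {
  "motion": [
    {"dx": 0,"dy": 0.9,"dz": 0,"ax": 0,"ay": 0,"az": 0},
    {"dx": 0,"dy": 0.9,"dz": 0,"ax": 0,"ay": 0,"az": 0},
    {"dx": -3.5,"dy": 0.6,"dz": 0,"ax": 0,"ay": 0,"az": -0.14},
    {"dx": -3.5,"dy": 0.6,"dz": 0,"ax": 0,"ay": 0,"az": -0.14},
    {"dx": -3.5,"dy": 0.6,"dz": 0,"ax": 0,"ay": 0,"az": -0.14},
    {"dx": -3.5,"dy": 0.6,"dz": 0,"ax": 0,"ay": 0,"az": -0.14}
  ]
}}

```text
time: 11.5
tcp_pos: [0.569, -0.0327, 0.0383]
orientation: [0.665, 0.746, -0.001, -0.001]
force: [-9.3, 1.6, 7.0]
finger_gap: 0.003
```

```bash
python3 -c "
from h import *
rep()"
```

```text
t 11.5 p [ 0.569  -0.0327  0.0383] psi 1.685 q6 -0.17 | knob in tool x 2.8 y 25.5 | F tool x 2.7 y -9.1 z -7.0 gap 0.00
```

Emit:
{"op": "send_rows", "data": {
  "motion": [
    {"dx": -3.5,"dy": 0.6,"dz": 0,"ax": 0,"ay": 0,"az": -0.14},
    {"dx": -3.5,"dy": 0.6,"dz": 0,"ax": 0,"ay": 0,"az": -0.14},
    {"dx": -3.5,"dy": 0.6,"dz": 0,"ax": 0,"ay": 0,"az": -0.14},
    {"dx": -3.5,"dy": 0.6,"dz": 0,"ax": 0,"ay": 0,"az": -0.14}
  ]
}}

```text
time: 11.9
tcp_pos: [0.5763, -0.0456, 0.0384]
orientation: [0.433, 0.901, -0.001, -0.001]
force: [-5.8, -1.2, 3.0]
finger_gap: -0.0
```

```bash
python3 -c "
from h import *
rep()"
```

```text
t 11.9 p [ 0.5763 -0.0456  0.0384] psi 2.245 q6 -0.75 | knob in tool x 3.5 y 25.5 | F tool x 2.7 y -5.3 z -3.0 gap -0.00
```

Emit:
{"op": "send_rows", "data": {
  "motion": [
    {"dx": -3.5,"dy": 1.1,"dz": 0,"ax": 0,"ay": 0,"az": -0.14},
    {"dx": -3.5,"dy": 1.0,"dz": 0,"ax": 0,"ay": 0,"az": -0.14},
    {"dx": -3.5,"dy": 0.8,"dz": 0,"ax": 0,"ay": 0,"az": -0.14},
    {"dx": -3.5,"dy": 0.8,"dz": 0,"ax": 0,"ay": 0,"az": -0.14},
    {"dx": -3.5,"dy": 0.8,"dz": 0,"ax": 0,"ay": 0,"az": -0.14}
  ]
}}

```text
time: 12.4
tcp_pos: [0.5933, -0.0529, 0.0384]
orientation: [0.099, 0.995, -0.001, -0.001]
force: [-4.8, -7.4, 2.1]
finger_gap: 0.001
```

```bash
python3 -c "
from h import *
rep()"
```

```text
t 12.4 p [ 0.5933 -0.0529  0.0384] psi 2.944 q6 -1.46 | knob in tool x 4.4 y 25.5 | F tool x 3.3 y -8.2 z -2.1 gap 0.00
```

Emit:
{"op": "send_rows", "data": {
  "motion": [
    {"dx": -3.5,"dy": 0.8,"dz": 0,"ax": 0,"ay": 0,"az": -0.14},
    {"dx": -3.5,"dy": 0.8,"dz": 0,"ax": 0,"ay": 0,"az": -0.14},
    {"dx": -3.5,"dy": 0.8,"dz": 0,"ax": 0,"ay": 0,"az": -0.14},
    {"dx": -3.5,"dy": 0.8,"dz": 0,"ax": 0,"ay": 0,"az": -0.14},
    {"dx": -3.5,"dy": 0.8,"dz": 0,"ax": 0,"ay": 0,"az": -0.14}
  ]
}}

```text
time: 12.9
tcp_pos: [0.6108, -0.0473, 0.0385]
orientation: [-0.249, 0.969, -0.001, -0.0]
force: [-0.9, -5.3, -0.8]
finger_gap: 0.001
```

```bash
python3 -c "
from h import *
rep()"
```

```text
t 12.9 p [ 0.6108 -0.0473  0.0385] psi -2.639 q6 -2.15 | knob in tool x 5.0 y 25.9 | F tool x 3.4 y -4.2 z 0.8 gap 0.00
```

Emit:
{"op": "send_rows", "data": {
  "motion": [
    {"dx": -3.5,"dy": 1.4,"dz": 0,"ax": 0,"ay": 0,"az": -0.14},
    {"dx": -3.5,"dy": 1.2,"dz": 0,"ax": 0,"ay": 0,"az": -0.14},
    {"dx": -3.5,"dy": 1.0,"dz": 0,"ax": 0,"ay": 0,"az": -0.14},
    {"dx": -3.5,"dy": 1.0,"dz": 0,"ax": 0,"ay": 0,"az": -0.14},
    {"dx": -3.5,"dy": 1.0,"dz": 0,"ax": 0,"ay": 0,"az": -0.14}
  ]
}}

```text
time: 13.4
tcp_pos: [0.6204, -0.0311, 0.0387]
orientation: [-0.566, 0.825, -0.001, 0.0]
force: [7.8, -5.5, -5.7]
finger_gap: -0.001
```

```bash
python3 -c "
from h import *
rep()"
```

```text
t 13.4 p [ 0.6204 -0.0311  0.0387] psi -1.939 q6 -2.82 | knob in tool x 5.7 y 26.1 | F tool x 2.3 y -9.2 z 5.7 gap -0.00
```

Emit:
{"op": "send_rows", "data": {
  "motion": [
    {"dx": 0,"dy": -8,"dz": 0,"ax": 0,"ay": 0,"az": 0},
    {"dx": 0,"dy": -8,"dz": 0,"ax": 0,"ay": 0,"az": 0.1},
    {"dx": 0,"dy": 0,"dz": -30,"ax": 0,"ay": 0,"az": 0.1},
    {"dx": 0,"dy": -10,"dz": -20,"ax": 0,"ay": 0,"az": 0.1}
  ]
}}

```text
time: 13.8
tcp_pos: [0.6422, -0.0412, 0.0896]
orientation: [-0.431, 0.902, 0.0, -0.0]
force: [0.1, -0.8, 0.3]
finger_gap: 0.002
```

Run:
```python
from h import *
rep()
import cv2
q,d=snapshot("side")
g=np.clip(q[185:235,240:300].astype(float)*1.8,0,255).astype(np.uint8)
cv2.imwrite("pics/s6.png",cv2.resize(g[:,:,::-1],None,fx=9,fy=9,interpolation=2))
```

```text
t 13.8 p [ 0.6422 -0.0412  0.0896] psi -2.250 q6 -2.53 | knob in tool x 19.3 y 46.5 | F tool x 0.6 y -0.6 z -0.3 gap 0.00
```

View pics/s6.png

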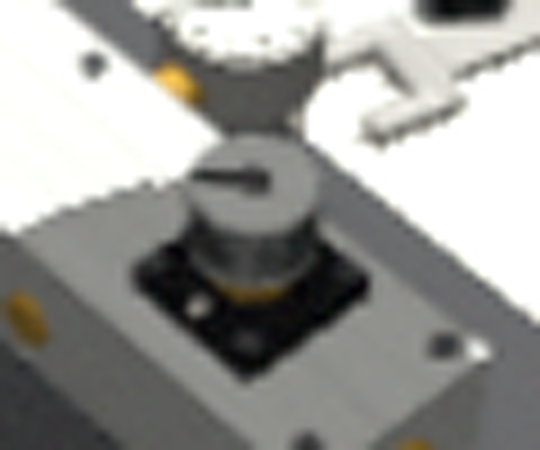

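```bash
cat >> h.py <<'E'
def lineang(n,a,b):  # knob angle mod 2pi from px centre a to px end b on z=.094
    d=(atz(n,b,.094)-atz(n,a,.094))[:2];mx=np.array([-1*np.cos(-.034),-np.sin(-.034)])
    return (np.arctan2(d[1],d[0])-np.arctan2(mx[1],mx[0]))%(2*np.pi)
E
python3 - <<'E'
from h import *
import cv2
print("view",lineang("side",(205,268.7),(204.4,261.7)))
q,d=snapshot("side");g=cv2.cvtColor(q,cv2.COLOR_RGB2GRAY).astype(np.float32)
best=[]
for th in np.arange(0,2*np.pi,.05):
    a=np.pi-.034+th;v=[]
    for r in np.arange(.004,.0125,.001):
        x=proj("side",[.594+r*np.cos(a),-.0275+r*np.sin(a),.094])
        v.append(cv2.remap(g,np.float32([[x[1]]]),np.float32([[x[0]]]),1)[0,0])
    best.append((np.mean(v),round(th,2)))
print(sorted(best)[:5], np.median([b[0] for b in best]))
s,p,psi,_=state()
# return plan at height: go over to start position; unwind psi from -2.25(=4.03) to -1.4
t=-1.4;g=K+.034*np.array([-np.sin(t),np.cos(t)])
plan(p,psi+2*np.pi,[*g,.085],t,40)
E
```

```text
view 5.4371747630657925
[(np.float32(33.730034), np.float64(5.25)), (np.float32(34.629883), np.float64(5.3)), (np.float32(35.89909), np.float64(5.2)), (np.float32(38.895184), np.float64(5.15)), (np.float32(39.360893), np.float64(5.35))] 76.026306
[{"dx": -0.1, "dy": 0.7, "dz": 0.2, "az": 0.136}, {"dx": -0.0, "dy": 0.7, "dz": 0.2, "az": 0.136}, {"dx": 0.0, "dy": 0.7, "dz": 0.2, "az": 0.136}, {"dx": 0.1, "dy": 0.7, "dz": 0.2, "az": 0.136}, {"dx": 0.2, "dy": 0.6, "dz": 0.2, "az": 0.136}, {"dx": 0.3, "dy": 0.6, "dz": 0.2, "az": 0.136}, {"dx": 0.4, "dy": 0.6, "dz": 0.2, "az": 0.136}, {"dx": 0.5, "dy": 0.5, "dz": 0.2, "az": 0.136}]
[{"dx": 0.5, "dy": 0.4, "dz": 0.2, "az": 0.136}, {"dx": 0.6, "dy": 0.4, "dz": 0.2, "az": 0.136}, {"dx": 0.6, "dy": 0.3, "dz": 0.2, "az": 0.136}, {"dx": 0.7, "dy": 0.2, "dz": 0.2, "az": 0.136}, {"dx": 0.7, "dy": 0.1, "dz": 0.2, "az": 0.136}, {"dx": 0.7, "dy": 0.0, "dz": 0.2, "az": 0.136}, {"dx": 0.7, "dy": -0.1, "dz": 0.2, "az": 0.136}, {"dx": 0.7, "dy": -0.2, "dz": 0.2, "az": 0.136}]
[{"dx": 0.6, "dy": -0.3, "dz": 0.2, "az": 0.136}, {"dx": 0.6, "dy": -0.3, "dz":
[... 411 characters left out ...]
}, {"dx": -0.1, "dy": -0.7, "dz": 0.2, "az": 0.136}, {"dx": -0.2, "dy": -0.6, "dz": 0.2, "az": 0.136}, {"dx": -0.3, "dy": -0.6, "dz": 0.2, "az": 0.136}, {"dx": -0.4, "dy": -0.6, "dz": 0.2, "az": 0.136}, {"dx": -0.5, "dy": -0.5, "dz": 0.2, "az": 0.136}, {"dx": -0.5, "dy": -0.4, "dz": 0.2, "az": 0.136}]
[{"dx": -0.6, "dy": -0.4, "dz": 0.2, "az": 0.136}, {"dx": -0.6, "dy": -0.3, "dz": 0.2, "az": 0.136}, {"dx": -0.6, "dy": -0.2, "dz": 0.2, "az": 0.136}, {"dx": -0.7, "dy": -0.1, "dz": 0.2, "az": 0.136}, {"dx": -0.7, "dy": -0.0, "dz": 0.2, "az": 0.136}, {"dx": -0.7, "dy": 0.1, "dz": 0.2, "az": 0.136}, {"dx": -0.7, "dy": 0.2, "dz": 0.2, "az": 0.136}, {"dx": -0.6, "dy": 0.3, "dz": 0.2, "az": 0.136}]
```

Emit:
{"op": "send_rows", "data": {
  "motion": [
    {"dx": 0,"dy": 0,"dz": 0,"ax": 0,"ay": 0,"az": 0.136},
    {"dx": 0,"dy": 0,"dz": 0,"ax": 0,"ay": 0,"az": 0.136},
    {"dx": 0,"dy": 0,"dz": 0,"ax": 0,"ay": 0,"az": 0.136},
    {"dx": 0,"dy": 0,"dz": 0,"ax": 0,"ay": 0,"az": 0.136},
    {"dx": 0,"dy": 0,"dz": 0,"ax": 0,"ay": 0,"az": 0.136},
    {"dx": 0,"dy": 0,"dz": 0,"ax": 0,"ay": 0,"az": 0.136},
    {"dx": 0,"dy": 0,"dz": 0,"ax": 0,"ay": 0,"az": 0.136},
    {"dx": 0,"dy": 0,"dz": 0,"ax": 0,"ay": 0,"az": 0.136}
  ]
}}

```text
time: 14.7
tcp_pos: [0.642, -0.0414, 0.0876]
orientation: [0.097, 0.995, 0.0, -0.001]
force: [0.5, 0.8, 0.2]
finger_gap: -0.003
```

Emit:
{"op": "send_rows", "data": {
  "motion": [
    {"dx": 0,"dy": 0,"dz": 0,"ax": 0,"ay": 0,"az": 0.136},
    {"dx": 0,"dy": 0,"dz": 0,"ax": 0,"ay": 0,"az": 0.136},
    {"dx": 0,"dy": 0,"dz": 0,"ax": 0,"ay": 0,"az": 0.136},
    {"dx": 0,"dy": 0,"dz": 0,"ax": 0,"ay": 0,"az": 0.136},
    {"dx": 0,"dy": 0,"dz": 0,"ax": 0,"ay": 0,"az": 0.136},
    {"dx": 0,"dy": 0,"dz": 0,"ax": 0,"ay": 0,"az": 0.136},
    {"dx": 0,"dy": 0,"dz": 0,"ax": 0,"ay": 0,"az": 0.136},
    {"dx": 0,"dy": 0,"dz": 0,"ax": 0,"ay": 0,"az": 0.136}
  ]
}}

```text
time: 15.5
tcp_pos: [0.642, -0.0414, 0.0877]
orientation: [0.598, 0.801, -0.0, -0.001]
force: [0.2, 0.2, -0.0]
finger_gap: -0.002
```

Emit:
{"op": "send_rows", "data": {
  "motion": [
    {"dx": 0,"dy": 0,"dz": 0,"ax": 0,"ay": 0,"az": 0.136},
    {"dx": 0,"dy": 0,"dz": 0,"ax": 0,"ay": 0,"az": 0.136},
    {"dx": 0,"dy": 0,"dz": 0,"ax": 0,"ay": 0,"az": 0.136},
    {"dx": 0,"dy": 0,"dz": 0,"ax": 0,"ay": 0,"az": 0.136},
    {"dx": 0,"dy": 0,"dz": 0,"ax": 0,"ay": 0,"az": 0.136},
    {"dx": 0,"dy": 0,"dz": 0,"ax": 0,"ay": 0,"az": 0.136},
    {"dx": 0,"dy": 0,"dz": 0,"ax": 0,"ay": 0,"az": 0.136},
    {"dx": 0,"dy": 0,"dz": 0,"ax": 0,"ay": 0,"az": 0.136}
  ]
}}

```text
time: 16.3
tcp_pos: [0.642, -0.0413, 0.0876]
orientation: [0.927, 0.376, -0.001, -0.0]
force: [-0.6, -0.2, -0.6]
finger_gap: -0.004
```

Emit:
{"op": "send_rows", "data": {
  "motion": [
    {"dx": 0,"dy": 0,"dz": 0,"ax": 0,"ay": 0,"az": 0.136},
    {"dx": 0,"dy": 0,"dz": 0,"ax": 0,"ay": 0,"az": 0.136},
    {"dx": 0,"dy": 0,"dz": 0,"ax": 0,"ay": 0,"az": 0.136},
    {"dx": 0,"dy": 0,"dz": 0,"ax": 0,"ay": 0,"az": 0.136},
    {"dx": 0,"dy": 0,"dz": 0,"ax": 0,"ay": 0,"az": 0.136},
    {"dx": 0,"dy": 0,"dz": 0,"ax": 0,"ay": 0,"az": 0.136},
    {"dx": 0,"dy": 0,"dz": 0,"ax": 0,"ay": 0,"az": 0.136},
    {"dx": 0,"dy": 0,"dz": 0,"ax": 0,"ay": 0,"az": 0.136}
  ]
}}

```text
time: 17.1
tcp_pos: [0.642, -0.0413, 0.0876]
orientation: [0.987, -0.158, -0.001, -0.0]
force: [0.9, 0.7, 0.0]
finger_gap: -0.002
```

Emit:
{"op": "send_rows", "data": {
  "motion": [
    {"dx": 0,"dy": 0,"dz": 0,"ax": 0,"ay": 0,"az": 0.136},
    {"dx": 0,"dy": 0,"dz": 0,"ax": 0,"ay": 0,"az": 0.136},
    {"dx": 0,"dy": 0,"dz": 0,"ax": 0,"ay": 0,"az": 0.136},
    {"dx": 0,"dy": 0,"dz": 0,"ax": 0,"ay": 0,"az": 0.136},
    {"dx": 0,"dy": 0,"dz": 0,"ax": 0,"ay": 0,"az": 0.136},
    {"dx": 0,"dy": 0,"dz": 0,"ax": 0,"ay": 0,"az": 0.136},
    {"dx": 0,"dy": 0,"dz": 0,"ax": 0,"ay": 0,"az": 0.136},
    {"dx": 0,"dy": 0,"dz": 0,"ax": 0,"ay": 0,"az": 0}
  ]
}}

```text
time: 17.9
tcp_pos: [0.642, -0.0414, 0.0877]
orientation: [0.807, -0.591, -0.0, 0.0]
force: [-0.6, 0.6, -0.6]
finger_gap: -0.002
```

```bash
python3 -c "
from h import *
rep()"
```

```text
t 17.9 p [ 0.642  -0.0414  0.0877] psi -1.265 q6 2.77 | knob in tool x -28.2 y 41.5 | F tool x -0.7 y 0.4 z 0.6 gap -0.00
```

Emit:
{"op": "send_rows", "data": {
  "motion": [
    {"dx": 0,"dy": 0,"dz": 0,"ax": 0,"ay": 0,"az": 0.14},
    {"dx": -14,"dy": 0,"dz": 0,"ax": 0,"ay": 0,"az": 0},
    {"dx": 0,"dy": 0,"dz": 25,"ax": 0,"ay": 0,"az": 0},
    {"dx": 0,"dy": 0,"dz": 24,"ax": 0,"ay": 0,"az": 0},
    {"dx": 0,"dy": 12,"dz": 0,"ax": 0,"ay": 0,"az": 0},
    {"dx": 0,"dy": 4,"dz": 0,"ax": 0,"ay": 0,"az": 0},
    {"dx": 0,"dy": 0,"dz": 0,"ax": 0,"ay": 0,"az": 0}
  ]
}}

```text
time: 18.6
tcp_pos: [0.624, -0.0299, 0.0399]
orientation: [0.766, -0.643, 0.0, -0.0]
force: [0.9, -0.5, 0.5]
finger_gap: -0.001
```

```bash
python3 -c "
from h import *
rep()"
```

```text
t 18.6 p [ 0.624  -0.0299  0.0399] psi -1.396 q6 2.92 | knob in tool x -8.1 y 29.0 | F tool x 0.7 y -0.8 z -0.5 gap -0.00
```

Emit:
{"op": "send_rows", "data": {
  "motion": [
    {"dx": 0,"dy": 2,"dz": 1,"ax": 0,"ay": 0,"az": 0},
    {"dx": 0,"dy": 1.2,"dz": 0,"ax": 0,"ay": 0,"az": 0},
    {"dx": 0,"dy": 1.2,"dz": 0,"ax": 0,"ay": 0,"az": 0},
    {"dx": 0,"dy": 0,"dz": 0,"ax": 0,"ay": 0,"az": 0}
  ]
}}

```text
time: 19.0
tcp_pos: [0.621, -0.0309, 0.039]
orientation: [0.766, -0.643, 0.001, -0.001]
force: [7.0, 1.0, -1.7]
finger_gap: 0.001
```

Emit:
{"op": "send_rows", "data": {
  "motion": [
    {"dx": -3.9,"dy": -0.87,"dz": 0,"ax": 0,"ay": 0,"az": -0.14},
    {"dx": -3.9,"dy": -0.81,"dz": 0,"ax": 0,"ay": 0,"az": -0.14},
    {"dx": -3.9,"dy": -0.74,"dz": 0,"ax": 0,"ay": 0,"az": -0.14},
    {"dx": -3.9,"dy": -0.68,"dz": 0,"ax": 0,"ay": 0,"az": -0.14}
  ]
}}

```text
time: 19.4
tcp_pos: [0.6186, -0.0153, 0.039]
orientation: [0.915, -0.404, 0.001, -0.001]
force: [8.5, 3.4, -3.5]
finger_gap: -0.003
```

```bash
python3 -c "
from h import *
rep()"
```

```text
t 19.4 p [ 0.6186 -0.0153  0.039 ] psi -0.832 q6 2.38 | knob in tool x -7.9 y 26.0 | F tool x 3.2 y -8.6 z 3.5 gap -0.00
```

Emit:
{"op": "send_rows", "data": {
  "motion": [
    {"dx": -4.0,"dy": -0.6,"dz": 0,"ax": 0,"ay": 0,"az": -0.14},
    {"dx": -4.0,"dy": -0.6,"dz": 0,"ax": 0,"ay": 0,"az": -0.14},
    {"dx": -4.0,"dy": -0.55,"dz": 0,"ax": 0,"ay": 0,"az": -0.14},
    {"dx": -4.0,"dy": -0.5,"dz": 0,"ax": 0,"ay": 0,"az": -0.14}
  ]
}}

```text
time: 19.8
tcp_pos: [0.6066, -0.0034, 0.0389]
orientation: [0.991, -0.135, 0.001, -0.001]
force: [5.7, 6.6, -2.2]
finger_gap: 0.001
```

```bash
python3 -c "
from h import *
rep()"
```

```text
t 19.8 p [ 0.6066 -0.0034  0.0389] psi -0.271 q6 1.84 | knob in tool x -5.8 y 26.2 | F tool x 3.7 y -7.9 z 2.2 gap 0.00
```

Emit:
{"op": "send_rows", "data": {
  "motion": [
    {"dx": -4.0,"dy": -0.4,"dz": 0,"ax": 0,"ay": 0,"az": -0.14},
    {"dx": -4.0,"dy": -0.35,"dz": 0,"ax": 0,"ay": 0,"az": -0.14},
    {"dx": -4.0,"dy": -0.3,"dz": 0,"ax": 0,"ay": 0,"az": -0.14},
    {"dx": -4.0,"dy": -0.2,"dz": 0,"ax": 0,"ay": 0,"az": -0.14},
    {"dx": -4.0,"dy": -0.15,"dz": 0,"ax": 0,"ay": 0,"az": -0.14}
  ]
}}

```text
time: 20.3
tcp_pos: [0.5861, -0.0021, 0.0388]
orientation: [0.977, 0.213, 0.001, -0.001]
force: [0.8, 6.8, 0.6]
finger_gap: -0.001
```

```bash
python3 -c "
from h import *
rep()"
```

```text
t 20.3 p [ 0.5861 -0.0021  0.0388] psi 0.429 q6 1.14 | knob in tool x -3.2 y 25.9 | F tool x 3.6 y -5.8 z -0.6 gap -0.00
```

Emit:
{"op": "send_rows", "data": {
  "motion": [
    {"dx": -4.0,"dy": 0.3,"dz": 0,"ax": 0,"ay": 0,"az": -0.14},
    {"dx": -4.0,"dy": 0.2,"dz": 0,"ax": 0,"ay": 0,"az": -0.14},
    {"dx": -4.0,"dy": 0.1,"dz": 0,"ax": 0,"ay": 0,"az": -0.14},
    {"dx": -4.0,"dy": 0.15,"dz": 0,"ax": 0,"ay": 0,"az": -0.14},
    {"dx": -4.0,"dy": 0.25,"dz": 0,"ax": 0,"ay": 0,"az": -0.14},
    {"dx": -4.0,"dy": 0.3,"dz": 0,"ax": 0,"ay": 0,"az": -0.14}
  ]
}}

```text
time: 20.9
tcp_pos: [0.5694, -0.0198, 0.0386]
orientation: [0.805, 0.593, 0.0, -0.001]
force: [-4.1, 4.5, 3.3]
finger_gap: -0.004
```

```bash
python3 -c "
from h import *
rep()"
```

```text
t 20.9 p [ 0.5694 -0.0198  0.0386] psi 1.269 q6 0.27 | knob in tool x 0.4 y 25.6 | F tool x 3.1 y -5.2 z -3.3 gap -0.00
```

Emit:
{"op": "send_rows", "data": {
  "motion": [
    {"dx": -4.0,"dy": 0.7,"dz": 0,"ax": 0,"ay": 0,"az": -0.14},
    {"dx": -4.0,"dy": 0.6,"dz": 0,"ax": 0,"ay": 0,"az": -0.14},
    {"dx": -4.0,"dy": 0.55,"dz": 0,"ax": 0,"ay": 0,"az": -0.14},
    {"dx": -4.0,"dy": 0.6,"dz": 0,"ax": 0,"ay": 0,"az": -0.14},
    {"dx": -4.0,"dy": 0.7,"dz": 0,"ax": 0,"ay": 0,"az": -0.14},
    {"dx": -4.0,"dy": 0.8,"dz": 0,"ax": 0,"ay": 0,"az": -0.14}
  ]
}}

```text
time: 21.5
tcp_pos: [0.5742, -0.0436, 0.0384]
orientation: [0.494, 0.869, -0.0, -0.001]
force: [-2.1, 0.4, 1.5]
finger_gap: -0.001
```

```bash
python3 -c "
from h import *
rep()"
```

```text
t 21.5 p [ 0.5742 -0.0436  0.0384] psi 2.108 q6 -0.61 | knob in tool x 4.1 y 25.5 | F tool x 1.4 y -1.6 z -1.5 gap -0.00
```

Emit:
{"op": "send_rows", "data": {
  "motion": [
    {"dx": 0,"dy": 0.9,"dz": 0,"ax": 0,"ay": 0,"az": 0},
    {"dx": -3.8,"dy": 1.1,"dz": 0,"ax": 0,"ay": 0,"az": -0.14},
    {"dx": -3.8,"dy": 1.0,"dz": 0,"ax": 0,"ay": 0,"az": -0.14},
    {"dx": -3.8,"dy": 1.0,"dz": 0,"ax": 0,"ay": 0,"az": -0.14},
    {"dx": -3.8,"dy": 1.1,"dz": 0,"ax": 0,"ay": 0,"az": -0.14},
    {"dx": -3.8,"dy": 1.15,"dz": 0,"ax": 0,"ay": 0,"az": -0.14}
  ]
}}

```text
time: 22.1
tcp_pos: [0.592, -0.0533, 0.0384]
orientation: [0.168, 0.986, -0.001, -0.001]
force: [-4.6, -6.9, 1.9]
finger_gap: -0.003
```

```bash
python3 -c "
from h import *
rep()"
```

```text
t 22.1 p [ 0.592  -0.0533  0.0384] psi 2.805 q6 -1.32 | knob in tool x 6.8 y 25.4 | F tool x 2.1 y -8.0 z -1.9 gap -0.00
```

Emit:
{"op": "send_rows", "data": {
  "motion": [
    {"dx": -3.6,"dy": 1.3,"dz": 0,"ax": 0,"ay": 0,"az": -0.14},
    {"dx": -3.6,"dy": 1.25,"dz": 0,"ax": 0,"ay": 0,"az": -0.14},
    {"dx": -3.6,"dy": 1.3,"dz": 0,"ax": 0,"ay": 0,"az": -0.14},
    {"dx": -3.6,"dy": 1.3,"dz": 0,"ax": 0,"ay": 0,"az": -0.14},
    {"dx": -3.6,"dy": 1.35,"dz": 0,"ax": 0,"ay": 0,"az": -0.14}
  ]
}}

```text
time: 22.6
tcp_pos: [0.611, -0.0479, 0.0386]
orientation: [-0.18, 0.984, -0.001, -0.0]
force: [1.2, -6.2, -0.9]
finger_gap: 0.003
```

```bash
python3 -c "
from h import *
rep()"
```

```text
t 22.6 p [ 0.611  -0.0479  0.0386] psi -2.779 q6 -2.01 | knob in tool x 8.5 y 25.5 | F tool x 1.1 y -6.2 z 0.9 gap 0.00
```

Emit:
{"op": "send_rows", "data": {
  "motion": [
    {"dx": -3.4,"dy": 1.6,"dz": 0,"ax": 0,"ay": 0,"az": -0.14},
    {"dx": -3.4,"dy": 1.6,"dz": 0,"ax": 0,"ay": 0,"az": -0.14},
    {"dx": -3.4,"dy": 1.5,"dz": 0,"ax": 0,"ay": 0,"az": -0.14},
    {"dx": -3.4,"dy": 1.5,"dz": 0,"ax": 0,"ay": 0,"az": -0.14},
    {"dx": -3.4,"dy": 1.5,"dz": 0,"ax": 0,"ay": 0,"az": -0.14}
  ]
}}

```text
time: 23.1
tcp_pos: [0.6209, -0.0315, 0.0387]
orientation: [-0.507, 0.862, -0.001, 0.001]
force: [7.0, -4.1, -4.2]
finger_gap: -0.002
```

```bash
python3 -c "
from h import *
rep()"
```

```text
t 23.1 p [ 0.6209 -0.0315  0.0387] psi -2.078 q6 -2.68 | knob in tool x 9.2 y 25.7 | F tool x 0.2 y -8.1 z 4.2 gap -0.00
```

Emit:
{"op": "send_rows", "data": {
  "motion": [
    {"dx": 0,"dy": -8,"dz": 0,"ax": 0,"ay": 0,"az": 0},
    {"dx": 0,"dy": -8,"dz": 0,"ax": 0,"ay": 0,"az": 0.1},
    {"dx": 0,"dy": 0,"dz": -30,"ax": 0,"ay": 0,"az": 0.1},
    {"dx": 0,"dy": -10,"dz": -20,"ax": 0,"ay": 0,"az": 0.1}
  ]
}}

```text
time: 23.5
tcp_pos: [0.6411, -0.0449, 0.0898]
orientation: [-0.367, 0.93, 0.0, -0.0]
force: [0.5, 0.0, -0.3]
finger_gap: -0.002
```

```bash
cat >> h.py <<'E'
def knobread():
    import cv2
    q,d=snapshot("side");g=cv2.cvtColor(q,cv2.COLOR_RGB2GRAY).astype(np.float32);best=[]
    for th in np.arange(0,2*np.pi,.05):
        a=np.pi-.034+th;v=[]
        for r in np.arange(.004,.0125,.001):
            x=proj("side",[.594+r*np.cos(a),-.0275+r*np.sin(a),.094])
            v.append(cv2.remap(g,np.float32([[x[1]]]),np.float32([[x[0]]]),1)[0,0])
        best.append((round(float(np.mean(v)),1),round(float(th),2)))
    print(sorted(best)[:4],np.median([b[0] for b in best]));return q
E
python3 - <<'E'
from h import *
import cv2
rep();q=knobread()
g=np.clip(q[185:235,240:300].astype(float)*1.8,0,255).astype(np.uint8)
cv2.imwrite("pics/s7.png",cv2.resize(g[:,:,::-1],None,fx=9,fy=9,interpolation=2))
E
```

```text
t 23.5 p [ 0.6411 -0.0449  0.0898] psi -2.391 q6 -2.39 | knob in tool x 22.2 y 45.3 | F tool x -0.4 y -0.3 z 0.3 gap -0.00
[(33.4, 5.55), (34.6, 5.5), (35.8, 5.6), (38.2, 5.65)] 73.8
```

View pics/s7.png

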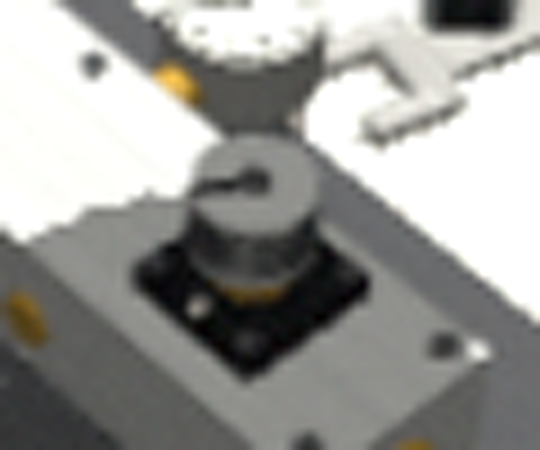

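Emit:
{"op": "send_rows", "data": {
  "motion": [
    {"dx": 28,"dy": 0,"dz": 0,"ax": 0,"ay": 0,"az": 0},
    {"dx": 0,"dy": 0,"dz": 25,"ax": 0,"ay": 0,"az": 0},
    {"dx": 0,"dy": 0,"dz": 25,"ax": 0,"ay": 0,"az": 0},
    {"dx": 0,"dy": 12,"dz": 0,"ax": 0,"ay": 0,"az": 0},
    {"dx": 0,"dy": 4,"dz": 0,"ax": 0,"ay": 0,"az": 0},
    {"dx": 0,"dy": 0,"dz": 0,"ax": 0,"ay": 0,"az": 0}
  ]
}}

```text
time: 24.15
tcp_pos: [0.6102, -0.0522, 0.0399]
orientation: [-0.371, 0.929, -0.0, 0.001]
force: [0.1, 0.2, 0.3]
finger_gap: -0.001
```

```bash
python3 -c "
from h import *
rep()"
```

```text
t 24.1 p [ 0.6102 -0.0522  0.0399] psi -2.382 q6 -2.42 | knob in tool x -5.6 y 29.4 | F tool x -0.2 y 0.1 z -0.3 gap -0.00
```

Emit:
{"op": "send_rows", "data": {
  "motion": [
    {"dx": 0,"dy": 2,"dz": 1,"ax": 0,"ay": 0,"az": 0},
    {"dx": 0,"dy": 1.4,"dz": 0,"ax": 0,"ay": 0,"az": 0},
    {"dx": 0,"dy": 1.4,"dz": 0,"ax": 0,"ay": 0,"az": 0},
    {"dx": 0,"dy": 0,"dz": 0,"ax": 0,"ay": 0,"az": 0}
  ]
}}

```text
time: 24.55
tcp_pos: [0.6075, -0.0499, 0.0382]
orientation: [-0.371, 0.929, -0.001, 0.001]
force: [5.1, -4.1, -0.4]
finger_gap: 0.001
```

```bash
python3 -c "
from h import *
rep()"
```

```text
t 24.6 p [ 0.6075 -0.0499  0.0382] psi -2.382 q6 -2.41 | knob in tool x -6.0 y 25.9 | F tool x -0.9 y -6.5 z 0.4 gap 0.00
```

Emit:
{"op": "send_rows", "data": {
  "motion": [
    {"dx": -2,"dy": 0,"dz": 0,"ax": 0,"ay": 0,"az": 0},
    {"dx": -2,"dy": 0,"dz": 0,"ax": 0,"ay": 0,"az": 0},
    {"dx": -2,"dy": 0,"dz": 0,"ax": 0,"ay": 0,"az": 0},
    {"dx": -2,"dy": 0,"dz": 0,"ax": 0,"ay": 0,"az": 0},
    {"dx": -2,"dy": 0,"dz": 0,"ax": 0,"ay": 0,"az": 0},
    {"dx": -1.5,"dy": 0,"dz": 0,"ax": 0,"ay": 0,"az": 0},
    {"dx": 0,"dy": 0,"dz": 0,"ax": 0,"ay": 0,"az": 0}
  ]
}}

```text
time: 25.25
tcp_pos: [0.6158, -0.0422, 0.0381]
orientation: [-0.371, 0.929, -0.001, 0.001]
force: [3.2, -5.5, 1.1]
finger_gap: 0.003
```

```bash
python3 -c "
from h import *
rep()"
```

```text
t 25.2 p [ 0.6158 -0.0422  0.0381] psi -2.382 q6 -2.40 | knob in tool x 5.3 y 26.0 | F tool x 1.5 y -6.3 z -1.1 gap 0.00
```

Emit:
{"op": "send_rows", "data": {
  "motion": [
    {"dx": 0,"dy": -8,"dz": 0,"ax": 0,"ay": 0,"az": 0},
    {"dx": 0,"dy": -8,"dz": 0,"ax": 0,"ay": 0,"az": 0.1},
    {"dx": 0,"dy": 0,"dz": -30,"ax": 0,"ay": 0,"az": 0.1},
    {"dx": 0,"dy": -10,"dz": -30,"ax": 0,"ay": 0,"az": 0.1}
  ]
}}

```text
time: 25.65
tcp_pos: [0.6304, -0.0612, 0.0977]
orientation: [-0.226, 0.974, 0.001, -0.001]
force: [0.1, 1.2, -0.3]
finger_gap: 0.003
```

Run:
```python
from h import *
import cv2
rep();q=knobread()
g=np.clip(q[185:235,240:300].astype(float)*1.8,0,255).astype(np.uint8)
cv2.imwrite("pics/s8.png",cv2.resize(g[:,:,::-1],None,fx=9,fy=9,interpolation=2))
```

```text
t 25.6 p [ 0.6304 -0.0612  0.0977] psi -2.685 q6 -2.12 | knob in tool x 17.6 y 46.7 | F tool x -0.7 y 1.1 z 0.3 gap 0.00
[(33.2, 0.15), (33.2, 0.2), (35.6, 0.1), (35.7, 0.25)] 74.1
```

View pics/s8.png

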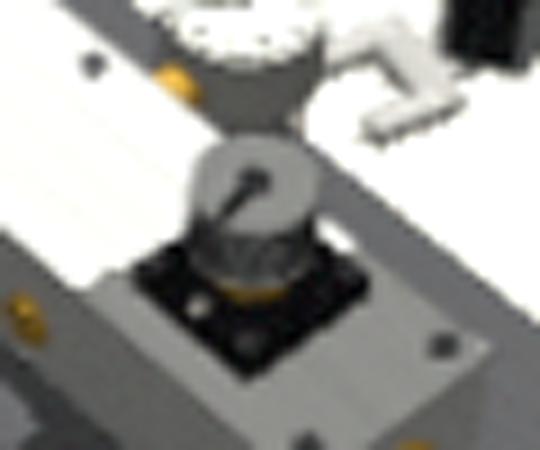

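Run:
```python
from h import *
s,p,psi,z=state();psi%=2*np.pi
plan(p,psi,[.5332,.1118,.0977],2.99,8)
print([ (t,[(np.round(atz("side",r["position"],.078),3),round(r["confidence"],2)) for r in landmark_of("side",t)[:1]]) for t in("lever_tip","lever_axis")])
```

```text
[{"dx": 1.8, "dy": 25.1, "dz": 0.7, "az": 0.075}, {"dx": 3.7, "dy": 24.9, "dz": 0.7, "az": 0.075}, {"dx": 5.6, "dy": 24.6, "dz": 0.7, "az": 0.075}, {"dx": 7.4, "dy": 24.1, "dz": 0.7, "az": 0.075}, {"dx": 9.2, "dy": 23.5, "dz": 0.7, "az": 0.075}, {"dx": 10.9, "dy": 22.7, "dz": 0.7, "az": 0.075}, {"dx": 12.6, "dy": 21.8, "dz": 0.7, "az": 0.075}, {"dx": 14.2, "dy": 20.8, "dz": 0.7, "az": 0.075}]
[('lever_tip', [(array([0.521, 0.152, 0.078]), 0.58)]), ('lever_axis', [(array([0.594, 0.136, 0.078]), 0.49)])]
```

Emit:
{"op": "send_rows", "data": {
  "motion": [
    {"dx": 1.8,"dy": 25.1,"dz": 0,"ax": 0,"ay": 0,"az": 0.075},
    {"dx": 3.7,"dy": 24.9,"dz": 0,"ax": 0,"ay": 0,"az": 0.075},
    {"dx": 5.6,"dy": 24.6,"dz": 0,"ax": 0,"ay": 0,"az": 0.075},
    {"dx": 7.4,"dy": 24.1,"dz": 0,"ax": 0,"ay": 0,"az": 0.075},
    {"dx": 9.2,"dy": 23.5,"dz": 0,"ax": 0,"ay": 0,"az": 0.075},
    {"dx": 10.9,"dy": 22.7,"dz": 0,"ax": 0,"ay": 0,"az": 0.075},
    {"dx": 12.6,"dy": 21.8,"dz": 0,"ax": 0,"ay": 0,"az": 0.075},
    {"dx": 14.2,"dy": 20.8,"dz": 0,"ax": 0,"ay": 0,"az": 0.075}
  ]
}}

```text
time: 26.6
tcp_pos: [0.5276, 0.1128, 0.0967]
orientation: [0.071, 0.997, -0.0, -0.001]
force: [0.5, 0.0, 0.4]
finger_gap: -0.001
```

Emit:
{"op": "send_rows", "data": {
  "motion": [
    {"dx": 0,"dy": 0,"dz": 20,"ax": 0,"ay": 0,"az": 0},
    {"dx": 0,"dy": 0,"dz": 20,"ax": 0,"ay": 0,"az": 0},
    {"dx": 0,"dy": 0,"dz": 20,"ax": 0,"ay": 0,"az": 0},
    {"dx": 0,"dy": 0,"dz": 0,"ax": 0,"ay": 0,"az": 0}
  ]
}}

```text
time: 27.0
tcp_pos: [0.5264, 0.1117, 0.0346]
orientation: [0.069, 0.998, -0.001, -0.002]
force: [-0.4, -0.9, 0.0]
finger_gap: -0.001
```

```bash
cat >> h.py <<'E'
A=np.array([.5992,.133])
def repl():
    s,p,psi,z=state();y=np.array([np.sin(psi),-np.cos(psi)]);x=np.array([np.cos(psi),np.sin(psi)]);d=A-p[:2];F=np.array(s["force"])
    print("t %.1f p %s psi %.3f lev-eq %.3f | axis in tool x %.1f y %.1f | F tool x %.1f y %.1f z %.1f"%(s["time"],np.round(p,4),psi,np.pi-.034-psi,1e3*d@x,1e3*d@y,F[:2]@x,F[:2]@y,-F[2]))
E
python3 -c "
from h import *
repl()"
```

```text
t 27.0 p [0.5264 0.1117 0.0346] psi 3.003 lev-eq 0.105 | axis in tool x -69.1 y 31.2 | F tool x 0.3 y -0.9 z -0.0
```

Emit:
{"op": "send_rows", "data": {
  "motion": [
    {"dx": -5,"dy": 0,"dz": 0.5,"ax": 0,"ay": 0,"az": 0},
    {"dx": 0,"dy": 8,"dz": 0,"ax": 0,"ay": 0,"az": 0},
    {"dx": 0,"dy": 4,"dz": 0,"ax": 0,"ay": 0,"az": 0},
    {"dx": 0,"dy": 0,"dz": 0,"ax": 0,"ay": 0,"az": 0}
  ]
}}

```text
time: 27.4
tcp_pos: [0.5358, 0.124, 0.0376]
orientation: [0.069, 0.998, 0.0, 0.0]
force: [0.9, 0.9, -0.2]
finger_gap: -0.001
```

Emit:
{"op": "send_rows", "data": {
  "motion": [
    {"dx": 1.6,"dy": 6.4,"dz": 0,"ax": 0,"ay": 0,"az": 0.1},
    {"dx": 1.6,"dy": 6.4,"dz": 0,"ax": 0,"ay": 0,"az": 0.1},
    {"dx": 1.6,"dy": 6.4,"dz": 0,"ax": 0,"ay": 0,"az": 0.1},
    {"dx": 0,"dy": 0,"dz": 0,"ax": 0,"ay": 0,"az": 0}
  ]
}}

```text
time: 27.8
tcp_pos: [0.5353, 0.1436, 0.0373]
orientation: [0.219, 0.976, 0.0, 0.0]
force: [0.4, 0.5, 0.8]
finger_gap: -0.004
```

```bash
python3 -c "
from h import *
repl()"
```

```text
t 27.8 p [0.5353 0.1436 0.0373] psi 2.701 lev-eq 0.407 | axis in tool x -62.3 y 17.7 | F tool x -0.2 y 0.7 z -0.8
```

Emit:
{"op": "send_rows", "data": {
  "motion": [
    {"dx": 1.6,"dy": 6.4,"dz": 1,"ax": 0,"ay": 0,"az": 0.1},
    {"dx": 1.6,"dy": 6.4,"dz": 1,"ax": 0,"ay": 0,"az": 0.1},
    {"dx": 1.6,"dy": 6.4,"dz": 0,"ax": 0,"ay": 0,"az": 0.1}
  ]
}}

```text
time: 28.1
tcp_pos: [0.5407, 0.1617, 0.0351]
orientation: [0.362, 0.932, -0.0, -0.0]
force: [0.7, -3.6, 0.7]
finger_gap: -0.0
```

Run:
```python
from h import *
repl()
q,P,d=cloud("top")
m=(P[...,2]>.072)&(P[...,2]<.088)&(np.hypot(P[...,0]-A[0],P[...,1]-A[1])<.095)&(np.hypot(P[...,0]-A[0],P[...,1]-A[1])>.025)
k=P[m][:,:2];print(len(k),np.round(k.mean(0)-A,3),np.round(k.min(0),3),np.round(k.max(0),3))
snapshot("side")
for n in("top","side"):
  for t in("lever_tip","lever_axis"): print(n,t,[(np.round(atz(n,r["position"],.078),3),round(r["confidence"],2)) for r in landmark_of(n,t)[:2]])
```

```text
t 28.1 p [0.5407 0.1617 0.0351] psi 2.401 lev-eq 0.706 | axis in tool x -62.5 y 18.3 | F tool x -3.0 y -2.2 z -0.7<stdin>:5: RuntimeWarning: Mean of empty slice.
  ret = um.true_divide(
Traceback (most recent call last):
ValueError: zero-size array to reduction operation minimum which has no identity
```

Emit:
{"op": "send_rows", "data": {
  "motion": [
    {"dx": 1.6,"dy": 6.4,"dz": 0,"ax": 0,"ay": 0,"az": 0.1},
    {"dx": 1.6,"dy": 6.4,"dz": 0,"ax": 0,"ay": 0,"az": 0.1},
    {"dx": 1.6,"dy": 6.4,"dz": 0,"ax": 0,"ay": 0,"az": 0.1},
    {"dx": 1.6,"dy": 6.4,"dz": 0,"ax": 0,"ay": 0,"az": 0.1}
  ]
}}

```text
time: 28.55
tcp_pos: [0.5565, 0.1826, 0.0351]
orientation: [0.539, 0.842, -0.0, -0.0]
force: [-1.3, -3.0, 0.5]
finger_gap: 0.003
```

```bash
python3 -c "
from h import *
repl()"
```

```text
t 28.6 p [0.5565 0.1826 0.0351] psi 2.003 lev-eq 1.105 | axis in tool x -62.9 y 18.1 | F tool x -2.1 y -2.4 z -0.5
```

Emit:
{"op": "send_rows", "data": {
  "motion": [
    {"dx": 1.6,"dy": 6.4,"dz": 0,"ax": 0,"ay": 0,"az": 0.1},
    {"dx": 1.6,"dy": 6.4,"dz": 0,"ax": 0,"ay": 0,"az": 0.1},
    {"dx": 1.6,"dy": 6.4,"dz": 0,"ax": 0,"ay": 0,"az": 0.1}
  ]
}}

```text
time: 28.85
tcp_pos: [0.573, 0.1933, 0.035]
orientation: [0.659, 0.752, -0.0, -0.0]
force: [-1.6, -2.7, 0.2]
finger_gap: -0.001
```

```bash
python3 -c "
from h import *
repl()"
```

```text
t 28.9 p [0.573  0.1933 0.035 ] psi 1.703 lev-eq 1.405 | axis in tool x -63.2 y 18.0 | F tool x -2.5 y -1.9 z -0.2
```

Last bit to the stop, in small steps watching the force.

Emit:
{"op": "send_rows", "data": {
  "motion": [
    {"dx": 1.3,"dy": 5.2,"dz": 0,"ax": 0,"ay": 0,"az": 0.08},
    {"dx": 1.3,"dy": 5.2,"dz": 0,"ax": 0,"ay": 0,"az": 0.08},
    {"dx": 0,"dy": 0,"dz": 0,"ax": 0,"ay": 0,"az": 0}
  ]
}}

```text
time: 29.15
tcp_pos: [0.5827, 0.1968, 0.0348]
orientation: [0.716, 0.698, -0.001, -0.001]
force: [-3.4, -0.3, 0.6]
finger_gap: -0.002
```

Emit:
{"op": "send_rows", "data": {
  "motion": [
    {"dx": 0,"dy": 1,"dz": 0,"ax": 0,"ay": 0,"az": 0},
    {"dx": 0,"dy": 0,"dz": 0,"ax": 0,"ay": 0,"az": 0}
  ]
}}

```text
time: 29.35
tcp_pos: [0.5829, 0.1968, 0.0347]
orientation: [0.716, 0.699, -0.001, -0.001]
force: [-8.3, 0.6, 2.6]
finger_gap: -0.001
```

```bash
python3 -c "
from h import *
repl()"
```

```text
t 29.4 p [0.5829 0.1968 0.0347] psi 1.547 lev-eq 1.561 | axis in tool x -63.4 y 17.8 | F tool x 0.4 y -8.3 z -2.6
```

Emit:
{"op": "send_rows", "data": {
  "motion": [
    {"dx": 0,"dy": 0.5,"dz": 0,"ax": 0,"ay": 0,"az": 0},
    {"dx": 0,"dy": 0,"dz": 0,"ax": 0,"ay": 0,"az": 0},
    {"dx": 0,"dy": 0,"dz": 0,"ax": 0,"ay": 0,"az": 0},
    {"dx": 0,"dy": -10,"dz": 0,"ax": 0,"ay": 0,"az": 0},
    {"dx": 0,"dy": -15,"dz": 0,"ax": 0,"ay": 0,"az": 0},
    {"dx": 0,"dy": 0,"dz": -30,"ax": 0,"ay": 0,"az": 0},
    {"dx": 0,"dy": -20,"dz": -40,"ax": 0,"ay": 0,"az": 0},
    {"dx": 0,"dy": -30,"dz": -40,"ax": 0,"ay": 0,"az": 0}
  ]
}}

```text
time: 30.15
tcp_pos: [0.5096, 0.1988, 0.146]
orientation: [0.716, 0.698, -0.0, -0.0]
force: [0.4, 0.4, 1.2]
finger_gap: -0.001
```

Emit:
{"op": "send_rows", "data": {
  "motion": [
    {"dx": 0,"dy": -40,"dz": -30,"ax": 0,"ay": 0,"az": 0},
    {"dx": 0,"dy": -40,"dz": 0,"ax": 0,"ay": 0,"az": 0},
    {"dx": 0,"dy": -20,"dz": 0,"ax": 0,"ay": 0,"az": 0},
    {"dx": 0,"dy": 0,"dz": 0,"ax": 0,"ay": 0,"az": 0},
    {"dx": 0,"dy": 0,"dz": 0,"ax": 0,"ay": 0,"az": 0}
  ]
}}

```text
time: 30.65
tcp_pos: [0.4101, 0.2022, 0.1754]
orientation: [0.716, 0.698, 0.001, 0.0]
force: [0.1, -0.2, -0.7]
finger_gap: 0.006
```

Run:
```python
from h import *
import cv2
repl();q=knobread()
g=np.clip(q[120:320,140:380].astype(float)*1.4,0,255).astype(np.uint8)
cv2.imwrite("pics/s9.png",cv2.resize(g[:,:,::-1],None,fx=3,fy=3,interpolation=2))
for t in("lever_tip","lever_axis"): print(t,[(np.round(atz("side",r["position"],.078),3),round(r["confidence"],2)) for r in landmark_of("side",t)[:2]])
```

```text
t 30.6 p [0.4101 0.2022 0.1754] psi 1.545 lev-eq 1.562 | axis in tool x -64.3 y 190.8 | F tool x -0.2 y 0.1 z 0.7
[(60.3, 0.2), (60.5, 0.15), (64.1, 0.25), (64.8, 0.1)] 125.80000000000001
lever_tip [(array([0.602, 0.132, 0.078]), 0.7), (array([0.611, 0.214, 0.078]), 0.47)]
lever_axis [(array([0.599, 0.129, 0.078]), 0.68)]
```

View pics/s9.png

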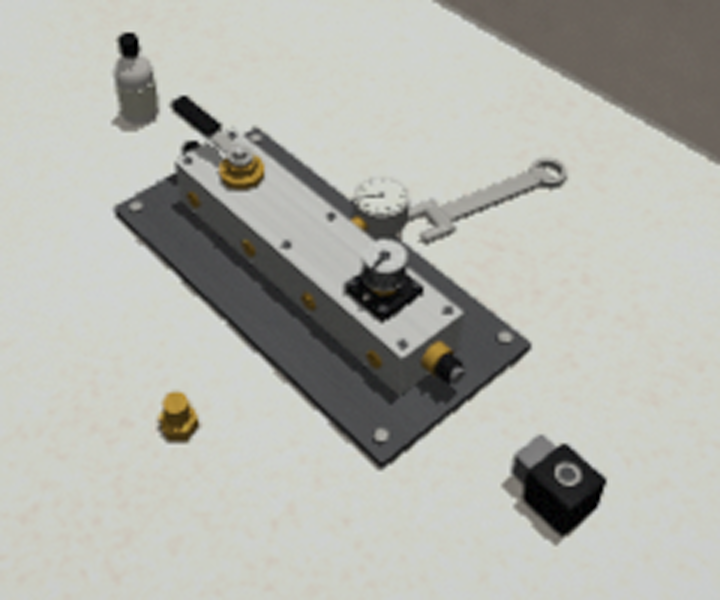

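The lever lies along the block, with its tip at crop pixel (182,104). The knob line points at the index mark (knob at (385,256)). The loose things are unmoved and the arm is clear.

```bash
python3 -c "
from bench import *
print(hand_in())"
```

```text
the job is handed in; nothing more can be done
None
```

The needle valve is set to about two full turns open and the shut-off lever is pushed round to its stop. The job is handed in at about 31 s of the 64 s; no verdict was reported.

- **Knob:** I rolled the closed fingertip round the rim in two orbits and a short final stroke. Pressing stayed light: about 5–10 N while rolling and 15 N at most in the readings. The scribed line went from about 5.3 to 11.8 to 12.7–12.8 rad (target 12.57 ± 0.80). The full turns are counted from the finger's travel; the picture shows only the angle within one turn.
- **Lever:** I only then pushed the lever round with one side of the fingertip. At the end the tool's angle corresponded to 1.56 rad, and the push force rose from about 2 to 8 N at the stop. The last picture shows the lever along the block.
- **Loose things:** The bottle, coil, fitting and wrench look to be in the same places as at the start. I compared these by eye in the side view and did not measure them. The arm is well clear of everything.

**Checks that disagreed:**
- **Tool height:** The reported tool point lay about 38 mm below where the depth pictures showed the closed fingertips. My first approach therefore passed above the knob without touching it. I went by the pictures and the contact force from then on.
- **Lost contact:** The finger lost or nearly lost contact a few times, so the first orbit came up short and the final stroke made up the difference.
- **Lever tip:** In the last picture the network's best guess for the lever tip was on the lever's axis. Its second guess, (0.611, 0.214), fits the open lever.

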